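Put the soap away: in its dish, cover on, drawer shut

TASK

Pull the white bathroom drawer far enough open to reach the soap dish inside, lay the bar of soap flat in the dish, and put the rectangular soap-dish cover on so that it sits fully down all round. Then slide the drawer gently and fully shut, with the covered dish and its soap inside. Leave the nail brush, bottles and other things in their places, upright.

Things in the scene. Friction and masses are not known exactly. Their poses are not given: they have to be found in the camera images.
- soap: Cream bar of soap with rounded edges, 50 x 78 x 28 mm (x, y, z), about 120 g. Origin at the centre of its underside; z up. Lies flat on the counter at one of four spots (near or far, left or right), any yaw.
- dish: White ceramic soap dish, loose on the drawer floor, long side across the drawer. Flat base flange 82 x 114 x 4 mm (x, y, z); on it a low wall, 68 x 100 mm outside, 3 mm thick, its top 14 mm above the underside. Inner floor 62 x 94 mm, 4 mm above the underside. Origin: centre of the underside. It may slide a little as the drawer moves.
- lid: White ceramic cover of the soap dish: an upside-down box 82 x 114 x 36 mm (x, y, z), walls and roof 3 mm, with a ridge to hold it by centred on the roof, 14 mm thick (x), 44 long (y), 18 high. Origin: centre of its lower edge. Stands on the counter at one of the four spots. In place (either way round) its lower edge rests on the dish's flange, 4 mm over the dish's underside, 4 mm play each side.
- unit: White one-drawer unit fixed on the counter, 240 mm deep (x), 270 mm wide (y), 100 mm high. Origin at the centre of its underside; its front faces its own -x, towards the robot. On its top at the rear, fixed, are a round mirror (to 250 mm above the counter, left) and a glass jar (160 mm, right). With the drawer shut, the covered dish passes under the unit's top with 8 mm to spare.
- unit_drawer0 (a joint): How far the drawer is out, m, along the unit's -x: 0 fully shut, 0.166 fully out; starts a little open, stays where left. Heights above the counter: floor (dish stands on it) 22 mm, walls 78, front 16 to 91. Front 264 mm wide, 15 thick; inside 195 mm deep, 228 wide. Small tins are fixed to its floor on the +y side, a carton at the back.
- unit_drawer0_handle (a point): Middle of the drawer's chrome bar handle, 62 mm above the counter: a round bar 11 mm thick and 120 mm long along the unit's y, its axis 35 mm in front of the drawer front, on two stalks near its ends. It moves with the drawer; axes as the unit's.
- brush: White nail brush, 38 x 88 x 32 mm, lying bristles down at one of the four spots. Origin under its centre. Leave alone.
- jarlid: Round white lid, 76 mm diameter, 30 mm high with its knob, at one of the four spots. Origin under its centre. Leave alone.
- shampoo: Black bottle, 42 mm diameter, 142 mm high, standing on the counter beside the drawer's path, on one side. Origin under its centre. Leave alone.
- can: Aluminium spray can, 42 mm diameter, 155 mm high, standing beside the drawer's path, on the other side. Origin under its centre. Leave alone.
- tumbler: Glass tumbler, 72 mm diameter, 95 mm high, with a toothbrush in it that reaches 170 mm. Origin under its centre. Leave alone.
- cleaner: Blue trigger-spray bottle, 64 mm diameter, 191 mm high. Origin under its centre. Leave alone.
Mind the look-alikes: they are no part of the job. Leave any green, red or yellow look-alike of the lid alone.

How it is judged:
On the way, in this order (a step that is already met when the one before it is completed fails the run):
1. the soap lies flat in the dish, let go, before the cover is on (x of soap in the frame of dish between -0.011 and 0.011 m and y of soap in the frame of dish between -0.014 and 0.014 m and z of soap in the frame of dish between 0.001 and 0.0075 m and angle between dish's own z axis and vertical below 0.08 rad and contact force between the fingers and soap below 0.1 N and distance between lid and dish above 0.06 m), for 0.2 s.
2. the cover sits fully down on the dish over the soap, let go, with the drawer still open (x of soap in the frame of dish between -0.011 and 0.011 m and y of soap in the frame of dish between -0.014 and 0.014 m and z of soap in the frame of dish between 0.001 and 0.0075 m and angle between dish's own z axis and vertical below 0.08 rad and x of lid in the frame of dish between -0.0075 and 0.0075 m and y of lid in the frame of dish between -0.0075 and 0.0075 m and z of lid in the frame of dish between 0.001 and 0.0065 m and angle between the z axis of lid and the z axis of dish, either way round below 0.06 rad and contact force between the fingers and soap below 0.1 N and contact force between the fingers and lid below 0.1 N and value of joint unit_drawer0 above 0.03 m), for 0.2 s.
At the end, for the whole second after the job is handed in: The soap lies flat in the dish (centred within about 11 x 14 mm, on its floor), the cover is seated on the dish's flange (within 7.5 mm sideways and 2.5 mm in height, not tilted), both inside the drawer, and the drawer is shut to within 5 mm and everything is still (x of soap in the frame of dish between -0.011 and 0.011 m and y of soap in the frame of dish between -0.014 and 0.014 m and z of soap in the frame of dish between 0.001 and 0.0075 m and angle between dish's own z axis and vertical below 0.08 rad and x of lid in the frame of dish between -0.0075 and 0.0075 m and y of lid in the frame of dish between -0.0075 and 0.0075 m and z of lid in the frame of dish between 0.001 and 0.0065 m and angle between the z axis of lid and the z axis of dish, either way round below 0.06 rad and value of joint unit_drawer0 below 0.005 m and velocity of joint unit_drawer0 between -0.01 and 0.01 m/s and linear speed of each of dish, lid below 0.02 m/s); the robot touches nothing.
It fails at once if the nail brush or round lid is shifted by more than 35 mm or tipped over (distance of any of brush, jarlid from where it was at the start of the episode above 0.035 m or angle between any of brush, jarlid's own z axis and vertical above 0.5 rad).
It fails at once if a bottle, the can or the tumbler is shifted by more than 35 mm or tipped over (distance of any of shampoo, can, tumbler, cleaner from where it was at the start of the episode above 0.035 m or angle between any of shampoo, can, tumbler, cleaner's own z axis and vertical above 0.5 rad).
It fails at once if the drawer is slammed (faster than 0.5 m/s) (velocity of joint unit_drawer0 below -0.5 m/s).
It also fails if it takes over 72 s, if anything falls off the work surface, if the arm or the gripper's body presses on something with over 40 N, if the wrist force passes 120 N, or if a joint passes its speed limit or range.

ROBOT

A 7-joint arm with a two-finger parallel gripper is mounted at the origin on the work surface. World frame = base frame: x ahead of the robot, y to its left, z up, the work surface at z = 0. Lengths are in m, angles in rad, forces in N, time in s.
With the tool pointing down it reaches from about 0.425 to 0.875 m from the base axis. Payload 4.7 kg.
Tool frame: the origin (TCP) lies midway between the tips of the shut fingers; the grasp point (between the pads) lies ctrl.grasp_offset behind it (ctrl.grasp_offset is the distance from the TCP to the grasp point, in m); z points along the fingers, y is the line along which they close (so a half turn about z gives the same grasp; the last joint's range is limited). The gripper opens to 87 mm and grips with 3 to 60 N. Pads are 19 mm wide; open, the fingers measure 117 mm over their backs; the gripper's body (75 mm by 190 mm) begins 51 mm behind the grasp point.
Start: joints at [-1.292, 0.321, -0.07, 1.45, 0.023, 1.371, -0.057], TCP at [0.17, 0.627, 0.223] pointing down, gripper open.
Joint ranges: [-2.86, 2.86], [-0.3, 2.09], [-1.38, 1.24], [0.06, 2.45], [-1.56, 4.7], [0.09, 2.05], [-2.69, 2.69]. Speed limits (rad/s): [2.57, 2.57, 3.14, 3.14, 3.14, 3.14, 3.14].

INTERFACE

Orientations are given as a rotation vector (axis times angle).
In Python, from bench import ctrl gives the robot as it stands. The module is installed in compiled form; this text tells all that it offers.
- The arm moves only by the tool jog_arm, never from a script. Its argument "moves" is one flat list of numbers, 7 for each row, row after row: the shift along the tool's x, y, z in units of 30 cm (1.0 is 30 cm), then the turn, a rotation vector about the tool's x, y, z in units of 60 degrees (1.0 is 60 degrees), then the gripper's target within -1 to 1 (fully open at 1, half-way at 0, shut at -1). In form: [x, y, z, wx, wy, wz, fingers, x, y, z, wx, wy, wz, fingers, ...]. A call has exactly 8 rows; each row is the pose to reach, as a shift and turn from the pose commanded when the call began, along the tool's axes at that moment; what a row does not reach only later rows make up. A row lasts 1/8 s, in which the tool goes at most 62.5 mm and 10.7 degrees, less where a joint would pass 70% of its speed; a pose out of reach is approached as far as the arm can. A call with a number of a shift or a turn outside -1 to 1 is refused whole. A call with a gripper value outside its range is refused whole. The fingers move at their own pace and stop on an object; "newtons" is the grip in N (left out, the last holds). Time passes only in rows, so rows that repeat a pose let the fingers close, or fill a call up. It gives the time, the measured TCP pose, the force, the opening and the grip force at its end, in the units of the state.
- ctrl.get_state(): the state, without advancing time (a new reading comes with each control period).
- ctrl.get_image(name): name is "scene" or "side" or "wrist"; returns a dict with "pixels" (400x640x3 uint8, red, green, blue), "fx", "fy", "cx", "cy" (pixels), "dist" ([k1, k2, p1, p2, k3] as OpenCV has them; the pictures are not rectified), "xyz" and "rotation" of the camera in the world; the wrist camera has in their place "tool_from_camera" (4x4, takes a point from camera to tool coordinates, whose origin is the TCP and whose axes are the flange's). Camera axes: x right, y up, looking along -z (the intrinsics and any distortion apply to the point x, -y, -z); pixel columns grow to the right and rows downward; lengths in m; the calibration is good to about 2 mm. A picture is of the moment at which its call begins: read the wrist's pose just before it. There is no depth.
- ctrl.close_job(): hands the job in; it is judged then, once.
The state is a dict: "time": time; "joint_positions": joint angles; "qd": joint speeds; "joint_torque": joint torques, N m; "position": TCP position; "tool_rot": TCP orientation; "ft_force": force on the tool from outside, world axes, zero at the start; "torque": the same for the moment, N m; "grip_width": opening from 0.0 (shut) to 1.0 (fully open); "grip_force": force on a finger pad.
Only numpy, scipy, OpenCV 4.12 (cv2) and the standard library are available. Lean on these libraries where they do the work, as an engineer would, in place of code of your own. Each camera call takes 0.05 s, during which the arm holds its last target. There are 200 camera calls.

## Working session

There is one attempt and no reset: what is moved stays moved. The work goes in short steps, Python scripts to look and compute and a tool call to move; the robot and the scene stay as the last step left them, time stands still between calls to the robot, and variables do not carry over. Pictures are saved under pics/ and viewed, at most 10 in all, crops included, and the job is handed in when it is done.

Besides the shell and the picture viewer there is one more tool, called after ">>>" as name(argument=value, ...), one argument or row to a line, values as JSON. jog_arm: Moves the arm, as the interface text tells. Its arguments: {"type":"object","properties":{"moves":{"type":"array"},"newtons":{"type":"number"}},"required":["moves"]}

```bash
mkdir -p pics; cat > h.py <<'E'
import numpy as np, cv2
from scipy.spatial.transform import Rotation as R
from bench import ctrl
def shot(name,fn=None):
    s=ctrl.get_state(); im=ctrl.get_image(name)
    if name=='wrist':
        T=np.eye(4);T[:3,:3]=R.from_rotvec(s['tool_rot']).as_matrix();T[:3,3]=s['position']
        C=T@np.array(im['tool_from_camera']);im['xyz']=C[:3,3];im['R']=C[:3,:3]
    else:
        r=np.array(im['rotation'],float); im['R']=r if r.shape==(3,3) else R.from_rotvec(r).as_matrix()
    im['K']=np.array([[im['fx'],0,im['cx']],[0,im['fy'],im['cy']],[0,0,1.]]);im['dist']=np.array(im['dist'],float)
    if fn: cv2.imwrite('pics/'+fn,cv2.cvtColor(im['pixels'],cv2.COLOR_RGB2BGR))
    return im
def ray(im,uv):
    p=cv2.undistortPoints(np.array(uv,float).reshape(-1,1,2),im['K'],im['dist']).reshape(-1,2)
    d=np.c_[p[:,0],-p[:,1],-np.ones(len(p))]@im['R'].T
    return np.array(im['xyz']),d
def onz(im,uv,z):
    o,d=ray(im,uv); return o+d*((z-o[2])/d[:,2])[:,None]
def proj(im,P):
    q=(np.array(P,float).reshape(-1,3)-im['xyz'])@im['R']*[1,-1,-1]
    return cv2.projectPoints(q,np.zeros(3),np.zeros(3),im['K'],im['dist'])[0].reshape(-1,2)
E
python3 - <<'E'
from h import *
np.set_printoptions(precision=3,suppress=True)
print(ctrl.get_state(), ctrl.grasp_offset)
for n in ['scene','side','wrist']:
    i=shot(n,n+'0.png'); print(n,i['xyz'],i['R'],i['K'],i['dist'],i.get('tool_from_camera'))
E
```

```text
{'time': 0.0, 'joint_positions': array([-1.292,  0.322, -0.07 ,  1.452,  0.023,  1.371, -0.057]), 'qd': array([-0.002,  0.   ,  0.001,  0.002,  0.001,  0.   ,  0.001]), 'joint_torque': array([ -0.   , -49.129,  -0.404, -31.253,  -0.064,   0.044,   0.   ]), 'position': array([0.17 , 0.627, 0.221]), 'tool_rot': array([-0.415, -3.114,  0.003]), 'ft_force': array([ 0.26 ,  0.439, -0.787]), 'torque': array([ 0.005, -0.022,  0.002]), 'grip_force': 0.0, 'grip_width': 1.0020247092277497} 0.0187
scene [1.499 0.06  0.812] [[-0.009 -0.621  0.784]
 [ 1.     0.004  0.015]
 [-0.012  0.784  0.621]] [[367.929   0.    321.18 ]
 [  0.    367.929 202.629]
 [  0.      0.      1.   ]] [-0.038  0.     0.     0.     0.   ] None
side [ 0.33  -1.508  1.19 ] [[ 0.989  0.094 -0.111]
 [-0.145  0.567 -0.811]
 [-0.014  0.818  0.575]] [[502.707   0.    324.998]
 [  0.    502.707 196.579]
 [  0.      0.      1.   ]] [-0.144  0.     0.     0.     0.   ] None
wrist [0.095 0.646 0.384] [[ 0.262 -0.925 -0.277]
 [ 0.965  0.25   0.076]
 [-0.001 -0.287  0.958]] [[276.912   0.    317.817]
 [  0.    276.912 201.443]
 [  0.      0.      1.   ]] [-0.003  0.     0.     0.     0.   ] [[-0.     0.958  0.287  0.078]
 [ 1.     0.    -0.    -0.001]
 [-0.     0.287 -0.958 -0.162]
 [ 0.     0.     0.     1.   ]]
```

View pics/scene0.png

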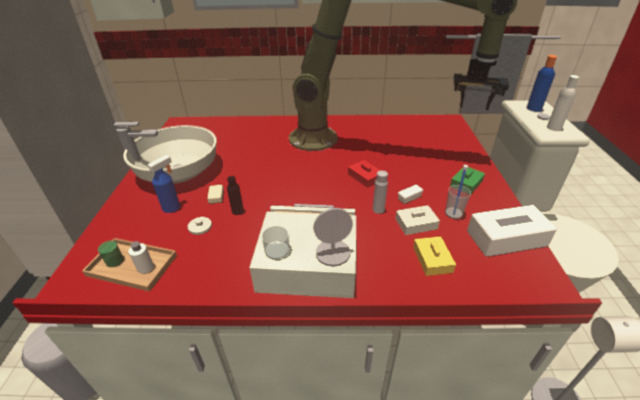

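View pics/side0.png

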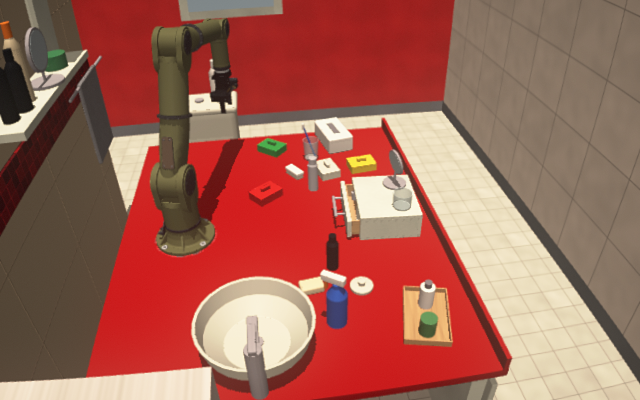

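The scene view shows the soap at (215,194), jarlid (200,225), lid (418,220), brush (410,193), unit top around (305,250) and handle about (313,206). The side view shows the soap at (312,286), lid (328,168), brush (294,171) and handle (337,212).

```bash
python3 - <<'E'
from h import *
np.set_printoptions(precision=3,suppress=True)
S=shot('scene');D=shot('side')
def pr(n,im,uv,z): print(n,onz(im,uv,z)[:, :2].tolist() if 0 else onz(im,uv,z)[:,:2])
pr('soap',S,[[215,193]],.028);pr('soap',D,[[312,284]],.028)
pr('brush',S,[[410,192]],.03);pr('lidroof',S,[[418,217]],.036);pr('lid',D,[[328,166]],.036)
pr('jarl',S,[[200,225]],.01);pr('sham base',S,[[236,212]],0);pr('can base',S,[[380,210]],0);pr('tumb',S,[[456,215]],0);pr('cleaner',S,[[171,210]],0)
pr('sham base',D,[[332,267]],0);pr('can',D,[[312,188]],0)
pr('unit top corners',S,[[263,213],[356,217],[354,275],[259,272]],.1)
pr('unit top side',D,[[353,180],[410,180],[419,220],[361,220]],.1)
pr('handle',S,[[296,205],[333,208]],.062);pr('handle',D,[[336,200],[342,227]],.062)
for im,z,box,n in[(S,.028,(195,175,235,210),'soap'),(S,.036,(390,200,445,238),'lid')]:
    x0,y0,x1,y1=box;p=im['pixels'][y0:y1,x0:x1].astype(int)
    m=((p[...,1]>0.55*p[...,0])&(p[...,0]>120)).astype('uint8')
    c=max(cv2.findContours(m,0,1)[0],key=cv2.contourArea).reshape(-1,2)+[x0,y0]
    w=onz(im,c,z)[:,:2].astype('f4'); print(n,cv2.minAreaRect(w), w.min(0),w.max(0))
big=[cv2.resize(cv2.cvtColor(S['pixels'][170:290,180:480],4),None,fx=2.6,fy=2.4,interpolation=2)]
cv2.imwrite('pics/crop1.png',big[0])
E
```

```text
soap [[ 0.451 -0.34 ]]
soap [[ 0.44  -0.349]]
brush [[0.453 0.356]]
lidroof [[0.596 0.355]]
lid [[0.598 0.347]]
jarl [[ 0.603 -0.357]]
sham base [[ 0.524 -0.254]]
can base [[0.516 0.245]]
tumb [[0.545 0.5  ]]
cleaner [[ 0.512 -0.487]]
sham base [[ 0.521 -0.251]]
can [[0.513 0.242]]
unit top corners [[ 0.65  -0.133]
 [ 0.67   0.147]
 [ 0.892  0.128]
 [ 0.882 -0.112]]
unit top side [[ 0.665  0.124]
 [ 0.888  0.087]
 [ 0.847 -0.168]
 [ 0.644 -0.134]]
handle [[ 0.564 -0.04 ]
 [ 0.58   0.08 ]]
handle [[ 0.585  0.053]
 [ 0.579 -0.115]]
soap ((0.4521087408065796, -0.3397608995437622), (0.11321686208248138, 0.05493586137890816), 8.682989120483398) [ 0.396 -0.372] [ 0.509 -0.309]
lid ((0.6046028137207031, 0.3506101965904236), (0.1200246810913086, 0.1356930136680603), 13.79520034790039) [0.535 0.282] [0.676 0.42 ]
```

View pics/crop1.png

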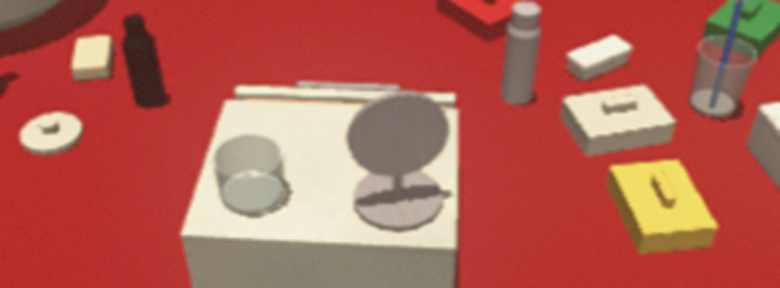

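The crop shows the unit slightly open and yawed by a few degrees, with its front edge from (268,212) to (356,214) and the handle from (295,205) to (334,207). The soap is near-right, the lid far-left and the brush near-left. I'll go there and look from near.

```bash
cat >> h.py <<'E'
def yaw(s=None):
    s=s or ctrl.get_state(); m=R.from_rotvec(s['tool_rot']).as_matrix(); return np.degrees(np.arctan2(m[1,1],m[0,1]))
def plan(*targets,p0=None,y0=None):
    """targets (x,y,z,yawdeg of tool y); prints shift/turn in move units, from measured pose, tool straight down wanted"""
    s=ctrl.get_state(); m=R.from_rotvec(s['tool_rot']).as_matrix(); p=np.array(s['position'])
    print('t',s['time'],'pos',p.round(4),'yaw',yaw(s).round(2),'tilt',m[:2,2].round(4),'F',s['ft_force'].round(1),'grip',round(s['grip_width'],3),s['grip_force'])
    for x,y,z,a in targets:
        a=np.radians(a);ty=np.array([np.cos(a),np.sin(a),0]);tz=np.array([0,0,-1.]);M=np.c_[np.cross(ty,tz),ty,tz]
        rv=R.from_matrix(m.T@M).as_rotvec()
        print((x,y,z),np.r_[m.T@(np.array([x,y,z])-p)/.3,np.degrees(rv)/60].round(3).tolist())
E
python3 -c "
from h import *
plan((.45,.2,.32,0),(.48,.1,.34,0))"
```

```text
t 0.25 pos [0.1701 0.6271 0.2221] yaw 74.83 tilt [-0.0002 -0.0008] F [-0.2  0.5  0.1] grip 0.999 0.0
(0.45, 0.2, 0.32) [-1.273, -1.13, -0.325, -0.001, 0.001, 1.247]
(0.48, 0.1, 0.34) [-1.457, -1.426, -0.392, -0.001, 0.001, 1.247]
```

>>> jog_arm(
  moves=[-0.15, -0.03, -0.2, 0, 0, 0.15, 0.5, -0.3, -0.12, -0.33, 0, 0, 0.3, 0, -0.45, -0.25, -0.33, 0, 0, 0.45, -0.43, -0.6, -0.4, -0.33, 0, 0, 0.6, -0.43, -0.75, -0.55, -0.33, 0, 0, 0.75, -0.43, -0.88, -0.7, -0.33, 0, 0, 0.9, -0.43, -0.98, -0.85, -0.33, 0, 0, 0.98, -0.43, -1, -0.98, -0.33, 0, 0, 1, -0.43],
)

```text
time: 1.25
position: [0.3845, 0.2613, 0.3216]
tool_rot: [1.924, 2.483, 0.0]
ft_force: [0.7, 0.9, 0.1]
grip_width: 0.298
grip_force: 0.0
```

```bash
python3 -c "
from h import *
plan((.50,.10,.30,0))"
```

```text
t 1.25 pos [0.3845 0.2613 0.3216] yaw 14.45 tilt [ 0.0006 -0.0002] F [0.7 0.9 0.1] grip 0.298 0.0
(0.5, 0.1, 0.3) [-0.617, 0.239, 0.072, 0.001, 0.0, 0.241]
```

>>> jog_arm(
  moves=[-0.12, 0.06, 0, 0, 0, 0.1, -0.43, -0.28, 0.13, 0, 0, 0, 0.2, -0.43, -0.44, 0.2, 0, 0, 0, 0.24, -0.43, -0.6, 0.26, 0.07, 0, 0, 0.24, -0.43, -0.7, 0.29, 0.07, 0, 0, 0.24, -0.43, -0.7, 0.29, 0.07, 0, 0, 0.24, -0.43, -0.7, 0.29, 0.07, 0, 0, 0.24, -0.43, -0.7, 0.29, 0.07, 0, 0, 0.24, -0.43],
)

```text
time: 2.25
position: [0.5201, 0.0859, 0.3007]
tool_rot: [-2.21, -2.232, -0.001]
ft_force: [-0.3, 0.2, -0.5]
grip_width: 0.284
grip_force: 0.0
```

```bash
python3 -c "
from h import *
shot('wrist','w1.png');plan()"
```

```text
t 2.3 pos [0.5202 0.0858 0.3007] yaw 0.57 tilt [0.0001 0.0006] F [ 0.3 -0.8  0.6] grip 0.281 0.0
```

View pics/w1.png

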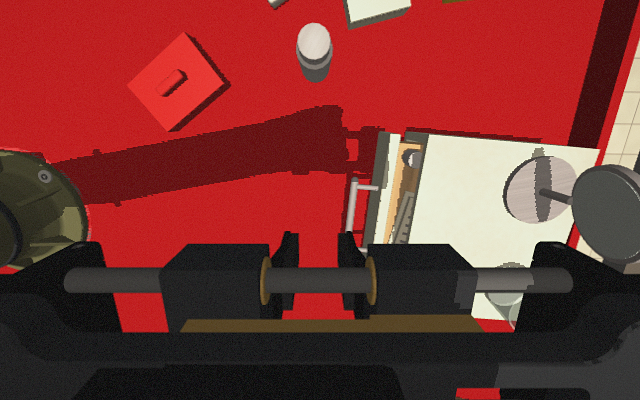

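The wrist view shows the handle's +y end at (354,180), its bar running down to (350,233), the unit's front-left top corner at (427,137) and the rear-left one near (600,150).

```bash
python3 - <<'E'
from h import *
np.set_printoptions(precision=4,suppress=True)
W=shot('wrist')
print('unit', onz(W,[[427,137],[411,243],[600,150]],.1)[:,:2])
print('front top outer/inner', onz(W,[[384,133],[400,134],[372,200]],.091)[:,:2])
print('handle', onz(W,[[355,179],[349,233],[352,205]],.062)[:,:2])
S=shot('scene');print('handleS',onz(S,[[294.6,205.4],[333.8,206.7]],.066)[:,:2], 'front',onz(S,[[270.4,206.7],[355.4,210]],.091)[:,:2],'unit',onz(S,[[267.7,211.7],[356,214],[250.4,268],[355.4,273]],.1)[:,:2])
for u in (427,):
  e=W['pixels'][100:180,330:440]
E
```

```text
unit [[ 0.6603  0.1422]
 [ 0.6555 -0.0061]
 [ 0.8875  0.1281]]
front top outer/inner [[0.6069 0.1462]
 [0.6279 0.1451]
 [0.5972 0.0549]]
handle [[ 0.576   0.0785]
 [ 0.5708 -0.0076]
 [ 0.5734  0.0383]]
handleS [[ 0.5712 -0.0439]
 [ 0.5787  0.083 ]] front [[ 0.6083 -0.1158]
 [ 0.6261  0.1483]] unit [[ 0.6435 -0.119 ]
 [ 0.6558  0.1478]
 [ 0.8685 -0.1359]
 [ 0.8854  0.1314]]
```

```bash
python3 -c "
from h import *
plan((.5735,.016,.2,-3.6),(.5735,.016,.12,-3.6),(.5735,.016,.044,-3.6))"
```

```text
t 2.4 pos [0.5203 0.0853 0.3007] yaw 0.53 tilt [0.0001 0.0004] F [-0.2 -1.1  1.6] grip 0.284 0.0
(0.5735, 0.016, 0.2) [-0.233, 0.175, 0.336, 0.0, -0.0, 0.069]
(0.5735, 0.016, 0.12) [-0.233, 0.175, 0.602, 0.0, -0.0, 0.069]
(0.5735, 0.016, 0.044) [-0.233, 0.175, 0.856, 0.0, -0.0, 0.069]
```

>>> jog_arm(
  moves=[-0.12, 0.09, 0.1, 0, 0, 0.035, -0.43, -0.233, 0.175, 0.25, 0, 0, 0.069, -0.43, -0.233, 0.175, 0.4, 0, 0, 0.069, -0.43, -0.233, 0.175, 0.52, 0, 0, 0.069, -0.43, -0.233, 0.175, 0.62, 0, 0, 0.069, -0.43, -0.233, 0.175, 0.7, 0, 0, 0.069, -0.43, -0.233, 0.175, 0.78, 0, 0, 0.069, -0.43, -0.233, 0.175, 0.855, 0, 0, 0.069, -0.43],
)

```text
time: 3.4
position: [0.5735, 0.0156, 0.0432]
tool_rot: [-2.291, -2.149, -0.0]
ft_force: [-0.2, 0.3, -0.1]
grip_width: 0.287
grip_force: 0.0
```

```bash
python3 -c "
from h import *
plan((.5735,.016,.044,-3.6));shot('side','x.png')
i=shot('side');cv2.imwrite('pics/s2.png',cv2.resize(cv2.cvtColor(i['pixels'][150:270,280:440],4),None,fx=4,fy=4,interpolation=2))"
```

```text
t 3.4 pos [0.5735 0.0156 0.0432] yaw -3.65 tilt [-0.0001  0.0003] F [-0.2  0.3 -0.1] grip 0.287 0.0
(0.5735, 0.016, 0.044) [0.001, -0.0, -0.003, -0.0, -0.0, -0.001]
```

View pics/s2.png

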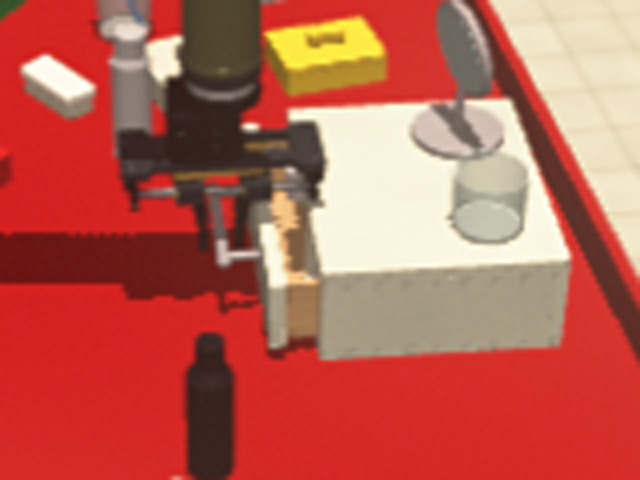

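The crop shows the fingers astride the bar, with no contact force. Now close and pull.

>>> jog_arm(
  moves=[0, 0, 0, 0, 0, 0, -1, 0, 0, 0, 0, 0, 0, -1, 0, -0.03, 0, 0, 0, 0, -1, 0, -0.09, 0, 0, 0, 0, -1, 0, -0.16, 0, 0, 0, 0, -1, 0, -0.23, 0, 0, 0, 0, -1, 0, -0.3, 0, 0, 0, 0, -1, 0, -0.35, 0, 0, 0, 0, -1],
  newtons=30,
)

```text
time: 4.5
position: [0.4688, 0.0227, 0.045]
tool_rot: [2.292, 2.149, 0.005]
ft_force: [1.4, 3.7, 0.3]
grip_width: 0.116
grip_force: 30.0
```

```bash
python3 -c "
from h import *
plan();i=shot('side')
cv2.imwrite('pics/s3.png',cv2.resize(cv2.cvtColor(i['pixels'][150:270,280:440],4),None,fx=4,fy=4,interpolation=2))
print(onz(shot('scene'),[[270.4,206.7]],.091))"
```

```text
t 4.5 pos [0.4688 0.0227 0.045 ] yaw -3.69 tilt [0.0025 0.0022] F [1.4 3.7 0.3] grip 0.116 30.000075101852417
[[ 0.60830673 -0.11580677  0.091     ]]
```

>>> jog_arm(
  moves=[0, 0, 0, 0, 0, 0, -0.43, 0, 0, 0, 0, 0, 0, -0.43, 0, 0, -0.15, 0, 0, 0, -0.43, 0, 0, -0.35, 0, 0, 0, -0.43, -0.08, 0.07, -0.54, 0, 0, 0, -0.2, -0.2, 0.18, -0.68, 0, 0, 0, 0.3, -0.3, 0.28, -0.8, 0, 0, 0, 1, -0.37, 0.34, -0.85, 0, 0, 0, 1],
)

```text
time: 5.6
position: [0.5653, -0.0987, 0.3014]
tool_rot: [2.292, 2.143, 0.001]
ft_force: [0.0, -0.1, -0.9]
grip_width: 0.656
grip_force: 0.0
```

```bash
python3 -c "
from h import *
shot('wrist','w2.png');plan()"
```

```text
t 5.65 pos [ 0.5667 -0.1017  0.3021] yaw -4.0 tilt [ 0.0055 -0.0053] F [-0.5 -2.1  1.6] grip 0.701 0.0
```

View pics/w2.png

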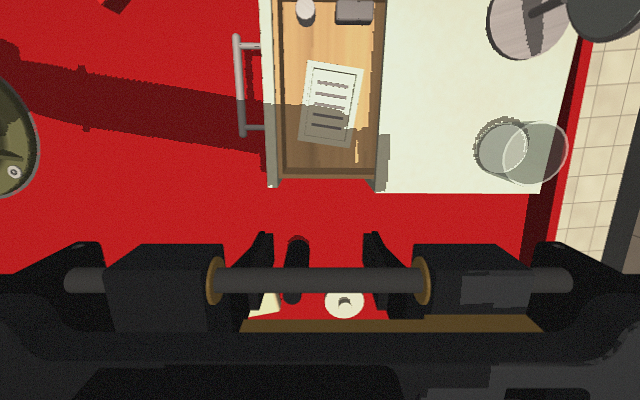

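The wrist view shows the dish with its flange corners near (308,60), (364,68), (352,149) and (298,141), the handle bar running (236,35) to (242,136), and the drawer front at columns 262–275.

```bash
cat >> h.py <<'E'
def low_sat(im,box,z,smax=70,vmin=60,save=None):
    x0,y0,x1,y1=box; h=cv2.cvtColor(im['pixels'],cv2.COLOR_RGB2HSV)[y0:y1,x0:x1]
    m=((h[...,1]<smax)&(h[...,2]>vmin)).astype('uint8'); m=cv2.morphologyEx(m,cv2.MORPH_CLOSE,np.ones((5,5)))
    c=max(cv2.findContours(m,0,1)[0],key=cv2.contourArea)
    hull=cv2.convexHull(c).reshape(-1,2)+[x0,y0]
    w=onz(im,hull,z)[:,:2]; (cx,cy),(a,b),ang=cv2.minAreaRect((w*1000).astype('f4'))
    long=ang if a>b else ang+90
    return np.array([cx,cy])/1000,sorted((a,b)),(long+90)%180-90, hull
E
python3 - <<'E'
from h import *
np.set_printoptions(precision=4,suppress=True)
W=shot('wrist')
for smax in (60,80,100): print('dish c, size, long-axis deg',low_sat(W,(290,50,372,160),.026,smax)[:3])
print(onz(W,[[308,60],[364,68],[352,149],[298,141]],.026)[:,:2])
print('handle',onz(W,[[236,35],[242,136]],.067)[:,:2])
print('front', onz(W,[[275,187]],.091)[:,:2], 'unit corner',onz(W,[[374,191],[542,194]],.1)[:,:2])
h=cv2.cvtColor(W['pixels'],cv2.COLOR_RGB2HSV); print(h[100,300:372:6,1],h[100,300:372:6,2],h[130,294:362:6,1])
plan()
E
```

```text
dish c, size, long-axis deg (array([ 0.5905, -0.0041]), [82.20170593261719, 113.61426544189453], 77.3875732421875)
dish c, size, long-axis deg (array([ 0.5905, -0.0042]), [83.04074096679688, 114.17660522460938], 77.3857421875)
dish c, size, long-axis deg (array([ 0.5909, -0.0044]), [83.65949249267578, 114.89122009277344], 77.47482299804688)
[[ 0.5662  0.0553]
 [ 0.646   0.0393]
 [ 0.6247 -0.0751]
 [ 0.5416 -0.0569]]
handle [[ 0.4782  0.0828]
 [ 0.4672 -0.0414]]
front [[ 0.5087 -0.1119]] unit corner [[ 0.6438 -0.1249]
 [ 0.874  -0.1457]]
[ 56  28  26  41  18  19  17  18  38  19 110 112] [214 220 222 150 244 237 236 236 175 237 229 231] [115  49  52  51  50  49  49  48  52  49 113 116]
t 5.7 pos [ 0.5651 -0.1     0.3004] yaw -4.04 tilt [ 0.0025 -0.0041] F [-0.9 -0.5  0.6] grip 0.747 0.0
```

>>> jog_arm(
  moves=[-0.12, -0.04, 0, 0, 0, 0, 1, -0.28, -0.1, 0, 0, 0, 0, 1, -0.45, -0.15, 0, 0, 0, 0, 1, -0.62, -0.2, 0, 0, 0, 0, 1, -0.78, -0.25, 0, 0, 0, 0, 1, -0.9, -0.29, 0, 0, 0, 0, 1, -0.97, -0.31, 0, 0, 0, 0, 1, -0.97, -0.31, 0, 0, 0, 0, 1],
)

```text
time: 6.7
position: [0.4501, -0.381, 0.298]
tool_rot: [-2.295, -2.143, 0.002]
ft_force: [-0.2, 0.1, 0.6]
grip_width: 0.998
grip_force: 0.0
```

```bash
python3 - <<'E'
from h import *
W=shot('wrist','w3.png');plan()
h=cv2.cvtColor(W['pixels'],cv2.COLOR_RGB2HSV)
m=((h[...,1]<130)&(h[...,2]>110)).astype('uint8');m[235:]=0
n,l,st,c=cv2.connectedComponentsWithStats(m)
for i in range(1,n):
    if st[i,4]>150: print(st[i],c[i].round(),onz(W,c[i],.028).round(3))
E
```

```text
t 6.75 pos [ 0.4513 -0.3795  0.2981] yaw -3.78 tilt [-0.0015  0.0014] F [ 0.6  0.2 -0.1] grip 1.002 0.0
[ 386  125   49   48 1786] [410. 148.] [[ 0.594 -0.357  0.028]]
[ 281  126   54   41 1616] [308. 146.] [[ 0.437 -0.343  0.028]]
[ 469  168  107   67 4895] [520. 205.] [[ 0.776 -0.461  0.028]]
[  80  184  203   51 7169] [178. 214.] [[ 0.215 -0.438  0.028]]
```

View pics/w3.png

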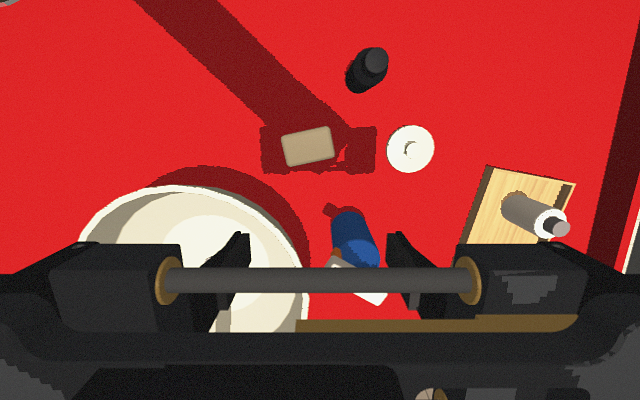

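The wrist view shows the soap at (308,146) in shadow, with its long side nearly along image x. The jarlid is at (410,148), the cleaner (350,240) with its white head (330,262) to (385,300), and the basin lower left.

```bash
python3 - <<'E'
from h import *
np.set_printoptions(precision=4,suppress=True)
W=shot('wrist')
c,s,a,hull=low_sat(W,(272,118,342,175),.022,130,110);print('soap z.022',c,s,a)
print('z.014',low_sat(W,(272,118,342,175),.014,130,110)[:3])
print('cleaner head z.18',onz(W,[[330,262],[385,300],[330,285]],.18)[:,:2],'base',onz(W,[[343,212]],.0)[:,:2])
print('basin rim z.1',onz(W,[[308,290],[280,225],[178,186]],.10)[:,:2])
plan((c[0],c[1],.2,a-90),(c[0],c[1],.1,a-90),(c[0],c[1],.0105,a-90))
E
```

```text
soap z.022 [ 0.4368 -0.3439] [49.97124099731445, 78.15168762207031] 7.927026271820068
z.014 (array([ 0.4365, -0.3447]), [50.88331985473633, 79.57804870605469], 7.927002429962158)
cleaner head z.18 [[ 0.4608 -0.4578]
 [ 0.5229 -0.5121]
 [ 0.4592 -0.4876]] base [[ 0.4907 -0.4613]]
basin rim z.1 [[ 0.4262 -0.5469]
 [ 0.3952 -0.4402]
 [ 0.2648 -0.3757]]
t 6.8 pos [ 0.4522 -0.3786  0.2982] yaw -3.66 tilt [-0.0009  0.0017] F [-0.1 -0.2  0.1] grip 1.003 0.0
(np.float64(0.4368452453613281), np.float64(-0.34393218994140623), 0.2) [0.111, -0.058, 0.328, -0.002, -0.001, 1.307]
(np.float64(0.4368452453613281), np.float64(-0.34393218994140623), 0.1) [0.111, -0.058, 0.661, -0.002, -0.001, 1.307]
(np.float64(0.4368452453613281), np.float64(-0.34393218994140623), 0.0105) [0.11, -0.058, 0.959, -0.002, -0.001, 1.307]
```

>>> jog_arm(
  moves=[0.05, -0.03, 0, 0, 0, 0.17, 1, 0.11, -0.058, 0, 0, 0, 0.34, 1, 0.11, -0.058, 0, 0, 0, 0.51, 1, 0.11, -0.058, 0.06, 0, 0, 0.68, 1, 0.11, -0.058, 0.14, 0, 0, 0.84, 1, 0.11, -0.058, 0.22, 0, 0, 1, 1, 0.11, -0.058, 0.28, 0, 0, 1, 1, 0.11, -0.058, 0.28, 0, 0, 1, 1],
)

```text
time: 7.8
position: [0.4365, -0.3443, 0.2137]
tool_rot: [-3.056, -0.721, 0.003]
ft_force: [0.6, -0.6, 1.2]
grip_width: 0.996
grip_force: 0.0
```

```bash
python3 -c "
from h import *
plan((.4368,-.3443,.12,-82.1),(.4368,-.3443,.0105,-82.1))"
```

```text
t 7.8 pos [ 0.4365 -0.3443  0.2137] yaw -63.46 tilt [-0.0022  0.0017] F [ 0.6 -0.6  1.2] grip 0.996 0.0
(0.4368, -0.3443, 0.12) [0.001, 0.001, 0.312, -0.002, 0.002, 0.311]
(0.4368, -0.3443, 0.0105) [0.002, 0.002, 0.677, -0.002, 0.002, 0.311]
```

>>> jog_arm(
  moves=[0, 0, 0.06, 0, 0, 0.16, 1, 0, 0, 0.16, 0, 0, 0.31, 1, 0, 0, 0.3, 0, 0, 0.31, 1, 0, 0, 0.42, 0, 0, 0.31, 1, 0, 0, 0.53, 0, 0, 0.31, 1, 0, 0, 0.62, 0, 0, 0.31, 1, 0, 0, 0.675, 0, 0, 0.31, 1, 0, 0, 0.675, 0, 0, 0.31, 1],
)

```text
time: 8.8
position: [0.4366, -0.3457, 0.0122]
tool_rot: [-3.134, -0.212, 0.001]
ft_force: [0.8, -0.9, 0.3]
grip_width: 0.996
grip_force: 0.0
```

```bash
python3 -c "
from h import *
plan((.4368,-.3443,.0105,-82.1));i=shot('side')
cv2.imwrite('pics/s4.png',cv2.resize(cv2.cvtColor(i['pixels'][200:340,220:400],4),None,fx=4,fy=4,interpolation=2))"
```

```text
t 8.8 pos [ 0.4366 -0.3457  0.0122] yaw -82.25 tilt [-0.0009  0.0006] F [ 0.8 -0.9  0.3] grip 0.996 0.0
(0.4368, -0.3443, 0.0105) [0.001, -0.005, 0.006, -0.001, 0.001, -0.002]
```

View pics/s4.png

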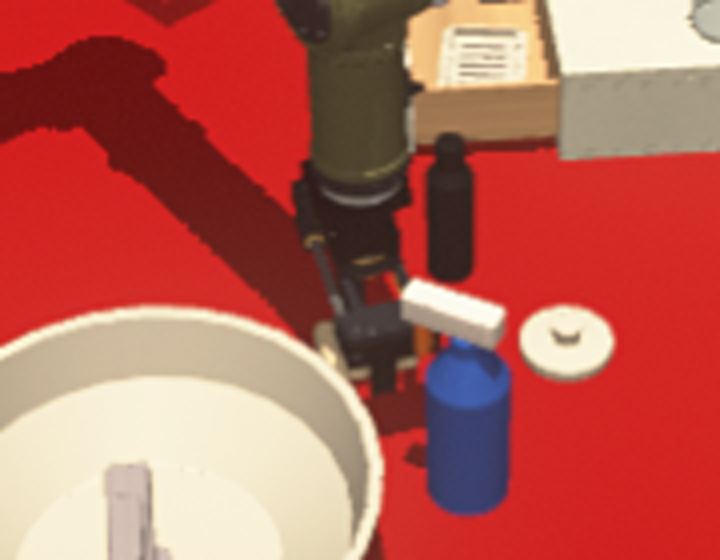

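The crop shows the fingers astride the soap, clear of the cleaner and basin, with no contact force.

>>> jog_arm(
  moves=[0, 0, 0, 0, 0, 0, -0.2, 0, 0, 0, 0, 0, 0, -0.2, 0, 0, 0, 0, 0, 0, -0.2, 0, 0, 0, 0, 0, 0, -0.2, 0, 0, -0.06, 0, 0, 0, -0.2, 0, 0, -0.2, 0, 0, 0, -0.2, 0, 0, -0.38, 0, 0, 0, -0.2, 0, 0, -0.5, 0, 0, 0, -0.2],
  newtons=20,
)

```text
time: 9.85
position: [0.4367, -0.347, 0.1658]
tool_rot: [3.133, 0.209, 0.004]
ft_force: [-0.2, 0.7, -2.3]
grip_width: 0.57
grip_force: 20.0
```

```bash
python3 -c "
from h import *
plan((.50,-.2,.24,-12.6),(.59,-.004,.24,-12.6))"
```

```text
t 9.85 pos [ 0.4367 -0.347   0.1658] yaw -82.37 tilt [ 0.0026 -0.0011] F [-0.2  0.7 -2.3] grip 0.57 19.998177587985992
(0.5, -0.2, 0.24) [0.275, -0.457, -0.247, 0.003, -0.001, -1.163]
(0.59, -0.004, 0.24) [0.659, -1.065, -0.247, 0.003, -0.001, -1.163]
```

>>> jog_arm(
  moves=[0.03, -0.05, -0.15, 0, 0, -0.13, -0.2, 0.1, -0.17, -0.25, 0, 0, -0.27, -0.2, 0.2, -0.33, -0.25, 0, 0, -0.41, -0.2, 0.3, -0.5, -0.25, 0, 0, -0.55, -0.2, 0.41, -0.67, -0.25, 0, 0, -0.7, -0.2, 0.51, -0.82, -0.25, 0, 0, -0.85, -0.2, 0.57, -0.92, -0.25, 0, 0, -0.97, -0.2, 0.58, -0.93, -0.25, 0, 0, -1, -0.2],
)

```text
time: 10.85
position: [0.5723, -0.043, 0.2379]
tool_rot: [-2.604, -1.757, -0.0]
ft_force: [-0.3, -1.2, -1.2]
grip_width: 0.571
grip_force: 20.0
```

```bash
python3 - <<'E'
from h import *
W=shot('wrist','w5.png');plan((.5905,-.004,.1,-12.6),(.5905,-.004,.039,-12.6))
E
```

```text
t 10.9 pos [ 0.572  -0.0451  0.238 ] yaw -22.09 tilt [ 0.0002 -0.0007] F [ 0.  -0.4 -1.2] grip 0.568 19.998480677604675
(0.5905, -0.004, 0.1) [0.15, 0.005, 0.46, 0.0, 0.001, -0.158]
(0.5905, -0.004, 0.039) [0.15, 0.005, 0.663, 0.0, 0.001, -0.158]
```

View pics/w5.png

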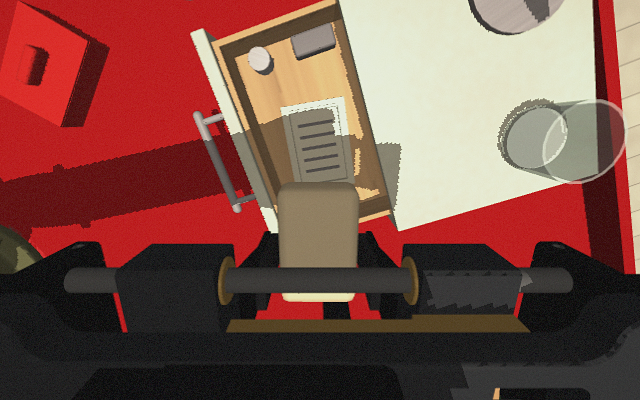

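The view shows the soap square in the gripper with its far edge at row 183. The dish flange's far corners are at (282,105) and (346,96), and its sides still look right.

```bash
python3 - <<'E'
from h import *
np.set_printoptions(precision=4,suppress=True)
W=shot('wrist');s=ctrl.get_state();m=R.from_rotvec(s['tool_rot']).as_matrix()
for dz in (.006,.012): print('soap far edge in tool',((onz(W,[[318,183]],s['position'][2]+dz)-s['position'])@m))
a=np.radians(-12.6);ux=np.array([np.cos(a),np.sin(a)]);uy=np.array([-np.sin(a),np.cos(a)])
for c in [(-1,1),(1,1),(1,-1),(-1,-1)]:
    p=np.array([.5905,-.0042])+ux*c[0]*.041+uy*c[1]*.057; print(p,proj(W,[*p,.026]))
print(onz(W,[[282,105],[346,96]],.026))
E
```

```text
soap far edge in tool [[ 0.0443  0.001  -0.006 ]]
soap far edge in tool [[ 0.0456  0.001  -0.012 ]]
[0.5629 0.0604] [[279.0465 105.1808]]
[0.6429 0.0425] [[342.6172  93.8554]]
[ 0.6181 -0.0688] [[354.1681 180.9589]]
[ 0.5381 -0.0509] [[295.7812 190.4703]]
[[0.5665 0.0591 0.026 ]
 [0.646  0.0385 0.026 ]]
```

```bash
python3 - <<'E'
from h import *
np.set_printoptions(precision=4,suppress=True)
W=shot('wrist')
for box in [(265,85,370,178),(265,85,370,165)]:
  for smax in (70,90):
    c,s,a,h=low_sat(W,box,.026,smax,50); 
    a=a if s[1]>84 and 0 else a
    # direction of dish y ~ 77 deg
    cand=[x for x in (a,a+90,a-90,a+180) if 45<x<115][0]; u=np.array([np.cos(np.radians(cand)),np.sin(np.radians(cand))])
    w=onz(W,h,.026)[:,:2]; v=np.array([u[1],-u[0]])
    top=(w@u).max(); lo,hi=(w@v).min(),(w@v).max()
    print(cand,'width',hi-lo,'centre',u*(top-.057)+v*(lo+hi)/2)
h=cv2.cvtColor(W['pixels'],cv2.COLOR_RGB2HSV);print('sat row 130',h[130,280:360:4,1],h[130,280:360:4,2])
E
```

```text
77.1858901977539 width 0.08247733876135555 centre [ 0.5907 -0.0041]
77.32916259765625 width 0.0832146242908598 centre [ 0.5907 -0.004 ]
77.35405731201172 width 0.08239250932418185 centre [ 0.5908 -0.0041]
77.11935424804688 width 0.08337234630484103 centre [ 0.5906 -0.0039]
sat row 130 [111  61  47  47  49  52  48  48  54  32  20  29  22  30  17  32  18 102
 105 114] [119 133 135 126 135 137 137 138 141 111  78  78  81  84 237 176 236 221
 231 230]
```

>>> jog_arm(
  moves=[0.07, 0.004, 0, 0, 0, -0.08, -0.2, 0.14, 0.008, 0.06, 0, 0, -0.157, -0.2, 0.14, 0.008, 0.18, 0, 0, -0.157, -0.2, 0.14, 0.008, 0.34, 0, 0, -0.157, -0.2, 0.14, 0.008, 0.48, 0, 0, -0.157, -0.2, 0.14, 0.008, 0.58, 0, 0, -0.157, -0.2, 0.14, 0.008, 0.63, 0, 0, -0.157, -0.2, 0.14, 0.008, 0.652, 0, 0, -0.157, -0.2],
)

```text
time: 12.0
position: [0.5925, -0.0105, 0.0452]
tool_rot: [2.456, 1.953, 0.006]
ft_force: [-0.9, -1.7, 28.5]
grip_width: 0.57
grip_force: 20.0
```

```bash
python3 -c "
from h import *
plan((.590,-.007,.039,-12.7))"
```

```text
t 12.0 pos [ 0.5925 -0.0105  0.0452] yaw -13.04 tilt [ 0.0052 -0.0005] F [-0.9 -1.7 28.5] grip 0.57 20.036784410476685
(0.59, -0.007, 0.039) [0.01, -0.011, 0.02, 0.005, -0.001, -0.006]
```

>>> jog_arm(
  moves=[0, 0, -0.03, 0, 0, 0, -0.2, 0, 0, -0.08, 0, 0, 0, -0.2, 0, 0, -0.08, 0, 0, 0, -0.2, 0, 0, -0.08, 0, 0, 0, -0.2, 0, 0, -0.08, 0, 0, 0, -0.2, 0, 0, -0.08, 0, 0, 0, -0.2, 0, 0, -0.08, 0, 0, 0, -0.2, 0, 0, -0.08, 0, 0, 0, -0.2],
)

```text
time: 13.0
position: [0.5898, -0.0083, 0.0658]
tool_rot: [-2.457, -1.958, 0.0]
ft_force: [0.2, 0.3, -0.6]
grip_width: 0.571
grip_force: 20.0
```

```bash
python3 - <<'E'
from h import *
W=shot('wrist');S=shot('scene');D=shot('side');plan()
a=cv2.resize(W['pixels'][100:300,220:420],None,fx=2,fy=2,interpolation=2)
b=cv2.resize(D['pixels'][165:255,300:390],(400,400),interpolation=2)
cv2.imwrite('pics/c6.png',cv2.cvtColor(np.hstack([a,b]),4))
E
```

```text
t 13.15 pos [ 0.5899 -0.0083  0.066 ] yaw -12.89 tilt [0.     0.0001] F [ 0.3  0.4 -1.2] grip 0.572 19.997225403785706
```

View pics/c6.png

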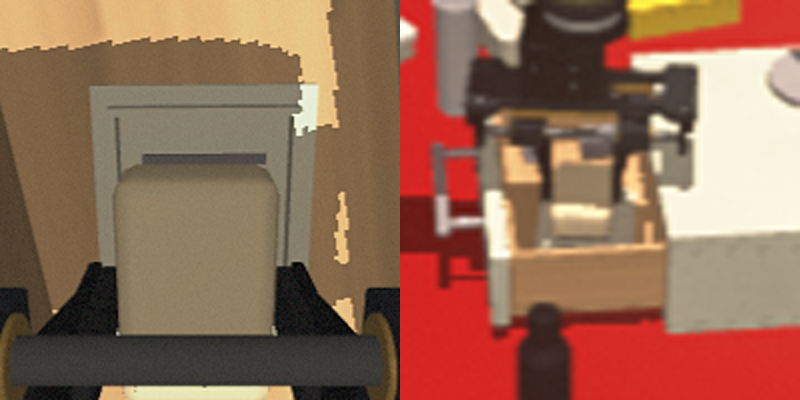

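The crop shows the soap gripped square, with its sides at columns 277.5 and 359 and its far edge at row 181. The dish flange's far corners are at (265.5,143.5) and (379,143), so the dish lies about 3 mm towards tool +y of the soap. That was my tenth picture, so from here I go by numbers.

```bash
python3 - <<'E'
from h import *
np.set_printoptions(precision=4,suppress=True)
W=shot('wrist');s=ctrl.get_state();m=R.from_rotvec(s['tool_rot']).as_matrix();p=s['position']
T=lambda uv,z:((onz(W,uv,z)-p)@m)
for row in (195,210,225):
    o,d=ray(W,[[277.5,row],[359,row]]); w=(d[1]-d[0]); k=.05/np.linalg.norm(w/abs(d[0][2])) 
    print('height of 50 mm width',row,o[2]-k, 'rel TCP',o[2]-k-p[2])
for z in (.066,.074,.08,.085): print('soap edges tool frame at z',z,T([[277.5,210],[359,210],[318,181.5]],z)[:,:2].tolist())
print('flange far corners',T([[265.5,143.5],[379,143],[270,230]],.026), onz(W,[[265.5,143.5],[379,143]],.026))
h=cv2.cvtColor(W['pixels'],cv2.COLOR_RGB2HSV)
print('col 318 rows',[(r,*h[r,318]) for r in range(136,200,3)])
print('row 150',[(c,*h[150,c,1:]) for c in range(258,390,3)])
E
```

```text
height of 50 mm width 195 0.06424996696097784 rel TCP -0.0016803114043231343
height of 50 mm width 210 0.06688846173868893 rel TCP 0.0009581833733879469
height of 50 mm width 225 0.06952970787510404 rel TCP 0.003599429509803062
soap edges tool frame at z 0.066 [[0.02374067832748589, -0.02363846413852876], [0.023736384501346606, 0.02663619812830044], [0.04170180574414806, 0.0013438076921698898]]
soap edges tool frame at z 0.074 [[0.026406835926102074, -0.022410545958244474], [0.02640275397974609, 0.025383302181288023], [0.04348166760991693, 0.001338970243771332]]
soap edges tool frame at z 0.08 [[0.028406454125064227, -0.021489607323031207], [0.028402531088545704, 0.024443630221028738], [0.04481656400924357, 0.00133534215747236]]
soap edges tool frame at z 0.085 [[0.03007280262419933, -0.02072215846035361], [0.03006901201254539, 0.023660570254146016], [0.04592897767534911, 0.0013323187522232894]]
flange far corners [[ 0.0607 -0.0363  0.0399]
 [ 0.061   0.0451  0.0399]
 [-0.0062 -0.0364  0.0399]] [[0.568  0.0589 0.026 ]
 [0.6474 0.0411 0.026 ]]
col 318 rows [(136, np.uint8(16), np.uint
[... 1971 characters left out ...]
.uint8(139)), (333, np.uint8(48), np.uint8(137)), (336, np.uint8(48), np.uint8(133)), (339, np.uint8(52), np.uint8(137)), (342, np.uint8(54), np.uint8(137)), (345, np.uint8(56), np.uint8(133)), (348, np.uint8(51), np.uint8(135)), (351, np.uint8(51), np.uint8(136)), (354, np.uint8(51), np.uint8(134)), (357, np.uint8(49), np.uint8(135)), (360, np.uint8(52), np.uint8(138)), (363, np.uint8(52), np.uint8(141)), (366, np.uint8(50), np.uint8(137)), (369, np.uint8(33), np.uint8(236)), (372, np.uint8(25), np.uint8(238)), (375, np.uint8(24), np.uint8(237)), (378, np.uint8(47), np.uint8(232)), (381, np.uint8(108), np.uint8(232)), (384, np.uint8(111), np.uint8(232)), (387, np.uint8(121), np.uint8(173))]
```

>>> jog_arm(
  moves=[0, 0.011, 0, 0, 0, 0, -0.2, 0, 0.011, 0.02, 0, 0, 0, -0.2, 0, 0.011, 0.035, 0, 0, 0, -0.2, 0, 0.011, 0.05, 0, 0, 0, -0.2, 0, 0.011, 0.06, 0, 0, 0, -0.2, 0, 0.011, 0.064, 0, 0, 0, -0.2, 0, 0.011, 0.066, 0, 0, 0, -0.2, 0, 0.011, 0.066, 0, 0, 0, -0.2],
)

```text
time: 14.2
position: [0.5931, -0.009, 0.0463]
tool_rot: [2.457, 1.958, 0.0]
ft_force: [0.7, 0.2, -1.4]
grip_width: 0.573
grip_force: 20.0
```

```bash
python3 - <<'E'
from h import *
plan((.593,-.009,.046,-12.9))
E
```

```text
t 14.2 pos [ 0.5931 -0.009   0.0463] yaw -12.89 tilt [0.0002 0.0001] F [ 0.7  0.2 -1.4] grip 0.573 19.997152984142303
(0.593, -0.009, 0.046) [-0.0, -0.0, 0.001, 0.0, -0.0, 0.0]
```

>>> jog_arm(
  moves=[0, 0, 0, 0, 0, 0, 0.25, 0, 0, 0, 0, 0, 0, 0.4, 0, 0, 0, 0, 0, 0, 0.4, 0, 0, -0.06, 0, 0, 0, 0.4, 0, 0, -0.2, 0, 0, 0, 0.4, 0, 0, -0.38, 0, 0, 0, 0.4, -0.1, 0, -0.55, 0, 0, 0, 0.4, -0.25, 0, -0.65, 0, 0, 0, 0.4],
)

```text
time: 15.2
position: [0.5776, -0.0819, 0.2454]
tool_rot: [2.452, 1.96, 0.007]
ft_force: [0.3, -1.2, -0.4]
grip_width: 0.704
grip_force: 0.0
```

```bash
python3 - <<'E'
from h import *
np.set_printoptions(precision=4,suppress=True)
W=shot('wrist','w7.png');plan()
h=cv2.cvtColor(W['pixels'],cv2.COLOR_RGB2HSV)
q=proj(W,[.595,-.0056,.026])[0];print('dish expected px',q)
r=int(q[1]);c=int(q[0])
print('row',[(x,int(h[r,x,1]),int(h[r,x,2])) for x in range(c-70,c+70,4)])
print('col',[(y,int(h[y,c,1]),int(h[y,c,2])) for y in range(max(r-85,0),min(r+85,235),4)])
E
```

```text
t 15.25 pos [ 0.5767 -0.0921  0.2492] yaw -13.35 tilt [ 0.0093 -0.0035] F [-0.4 -6.5  2.2] grip 0.705 0.0
dish expected px [316.2177 118.4999]
row [(246, 48, 133), (250, 41, 93), (254, 118, 128), (258, 116, 77), (262, 110, 79), (266, 113, 122), (270, 112, 127), (274, 113, 126), (278, 112, 125), (282, 111, 120), (286, 49, 140), (290, 53, 139), (294, 46, 138), (298, 83, 132), (302, 81, 151), (306, 80, 150), (310, 82, 149), (314, 79, 148), (318, 80, 146), (322, 80, 147), (326, 82, 149), (330, 82, 146), (334, 80, 134), (338, 48, 139), (342, 48, 132), (346, 14, 237), (350, 110, 230), (354, 109, 230), (358, 125, 170), (362, 120, 127), (366, 125, 126), (370, 31, 230), (374, 23, 235), (378, 22, 236), (382, 22, 236)]
col [(33, 118, 226), (37, 116, 226), (41, 117, 228), (45, 116, 229), (49, 120, 226), (53, 119, 227), (57, 116, 227), (61, 116, 227), (65, 115, 228), (69, 116, 228), (73, 18, 236), (77, 17, 242), (81, 18, 237), (85, 20, 235), (89, 91, 157), (93, 43, 236), (97, 41, 236), (101, 41, 236), (105, 42, 236), (109, 42, 237), (113, 79, 145), (117, 76, 148), (121, 77, 146), (125, 79, 148), (129, 80, 144), (133, 82, 147), (137, 82, 146), (141, 80, 147), (145, 81, 142), (149, 80, 144), (153, 80, 92), (157, 49, 131), (161, 87, 132), (165, 114, 130), (169, 118, 130), (173, 117, 129), (177, 111, 129), (181, 122, 123), (185, 125, 118), (189, 110, 97), (193, 102, 95), (197, 113, 102), (201, 113, 231)]
```

```bash
cat > chk.py <<'E'
from h import *
np.set_printoptions(precision=4,suppress=True)
W=shot('wrist');plan((.595,.19,.35,-12.6))
c,s,a,hull=low_sat(W,(268,60,356,175),.026,98,50);print('dish',c,s,a)
h=cv2.cvtColor(W['pixels'],cv2.COLOR_RGB2HSV).astype(int);S,V=h[...,1],h[...,2]
m=(((V>200)&(S>32)&(S<65))|((V>100)&(V<175)&(S>68)&(S<98))).astype('uint8');b=np.zeros_like(m);cv2.fillConvexPoly(b,hull,1);m=cv2.erode(b,np.ones((5,5)))*m
m=cv2.morphologyEx(m,cv2.MORPH_OPEN,np.ones((5,5)))
k=cv2.convexHull(max(cv2.findContours(m,0,1)[0],key=cv2.contourArea)).reshape(-1,2)
for z in(.042,.048,.054):
    w=(onz(W,k,z)[:,:2]*1000).astype('f4');r=cv2.minAreaRect(w);t=np.radians(a-90);d=np.array(r[0])/1000-c
    print('soap z',z,r,'in dish',d@[np.cos(t),np.sin(t)],d@[-np.sin(t),np.cos(t)])
E
python3 chk.py
```

```text
t 15.3 pos [ 0.5769 -0.0902  0.2472] yaw -13.44 tilt [ 0.0087 -0.0021] F [ 0.2 -1.6 -0. ] grip 0.697 0.0
(0.595, 0.19, 0.35) [0.922, -0.155, -0.344, 0.009, 0.0, -0.014]
dish [ 0.5954 -0.0036] [83.666748046875, 116.71854400634766] 77.45928955078125
soap z 0.042 ((593.5772705078125, -11.034309387207031), (74.336181640625, 49.6995735168457), 77.54204559326172) in dish -0.000159755587300579 -0.007662101464684799
soap z 0.048 ((593.5895385742188, -11.116878509521484), (73.12850952148438, 48.89214324951172), 77.54216003417969) in dish -0.00012985171101862842 -0.007740036845587439
soap z 0.054 ((593.6019287109375, -11.199493408203125), (71.92079162597656, 48.08463668823242), 77.54212188720703) in dish -9.981873720949119e-05 -0.007817990405199999
```

```bash
cat chk.py > c2.py; cat >> c2.py <<'E'
t=np.radians(a-90);uy=np.array([-np.sin(t),np.cos(t)]);ux=np.array([np.cos(t),np.sin(t)])
for off in (-.012,.012):
    ys=np.arange(-.066,.067,.003);P=np.array([[*(c+uy*y+ux*off),.045] for y in ys]);q=proj(W,P).round().astype(int)
    print(off,[(round(y*1000),int(S[v,u]),int(V[v,u])) for y,(u,v) in zip(ys,q)])
E
python3 c2.py
```

```text
t 15.35 pos [ 0.5768 -0.0864  0.2449] yaw -13.26 tilt [0.0059 0.0001] F [-0.3 -0.3 -0.7] grip 0.7 0.0
(0.595, 0.19, 0.35) [0.911, -0.15, -0.35, 0.005, -0.001, -0.011]
dish [ 0.5952 -0.0047] [83.60118103027344, 114.87445068359375] 77.44911193847656
soap z 0.042 ((593.4793090820312, -10.773910522460938), (74.83808135986328, 49.28905487060547), 77.44672393798828) in dish -0.00031077809893216454 -0.006296537033105566
soap z 0.048 ((593.5008544921875, -10.834274291992188), (73.61577606201172, 48.484046936035156), 77.44676208496094) in dish -0.00027663010316657575 -0.0063507763523860845
soap z 0.054 ((593.5224609375, -10.894622802734375), (72.3935317993164, 47.67905044555664), 77.44669342041016) in dish -0.00024242584661423008 -0.006404987514166169
-0.012 [(-66, 116, 119), (-63, 125, 114), (-60, 107, 114), (-57, 123, 114), (-54, 51, 135), (-51, 52, 133), (-48, 50, 137), (-45, 56, 122), (-42, 77, 120), (-39, 79, 149), (-36, 81, 145), (-33, 80, 144), (-30, 81, 145), (-27, 79, 146), (-24, 80, 147), (-21, 84, 143), (-18, 81, 145), (-15, 78, 148), (-12, 81, 148), (-9, 78, 148), (-6, 77, 146), (
[... 363 characters left out ...]
12 [(-66, 115, 129), (-63, 114, 127), (-60, 118, 127), (-57, 118, 128), (-54, 49, 135), (-51, 48, 133), (-48, 52, 132), (-45, 46, 121), (-42, 80, 121), (-39, 80, 143), (-36, 78, 143), (-33, 81, 144), (-30, 80, 143), (-27, 83, 144), (-24, 80, 143), (-21, 82, 146), (-18, 80, 144), (-15, 80, 144), (-12, 81, 144), (-9, 77, 146), (-6, 79, 148), (-3, 77, 149), (0, 45, 243), (3, 44, 236), (6, 42, 236), (9, 40, 236), (12, 43, 236), (15, 44, 236), (18, 46, 235), (21, 42, 235), (24, 41, 236), (27, 47, 235), (30, 47, 232), (33, 84, 224), (36, 18, 238), (39, 17, 235), (42, 19, 236), (45, 52, 74), (48, 20, 235), (51, 20, 235), (54, 95, 228), (57, 114, 229), (60, 110, 229), (63, 116, 226), (66, 112, 229)]
```

>>> jog_arm(
  moves=[0.06, -0.02, -0.1, 0, 0, 0, 0.4, 0.2, -0.06, -0.18, 0, 0, 0, 0.4, 0.37, -0.1, -0.2, 0, 0, 0, 0.4, 0.55, -0.15, -0.2, 0, 0, 0, 0, 0.73, -0.2, -0.2, 0, 0, 0, -0.3, 0.88, -0.23, -0.2, 0, 0, 0, -0.3, 0.98, -0.26, -0.2, 0, 0, 0, -0.3, 0.98, -0.26, -0.2, 0, 0, 0, -0.3],
)

```text
time: 16.35
position: [0.5642, 0.2267, 0.3002]
tool_rot: [-2.449, -1.966, 0.002]
ft_force: [0.0, -0.7, 0.6]
grip_width: 0.356
grip_force: 0.0
```

```bash
cat > lid.py <<'E'
from h import *
np.set_printoptions(precision=4,suppress=True)
for _ in range(3): W=shot('wrist')
plan()
q=proj(W,[.60,.35,.036])[0].astype(int);print('px',q)
x0,y0=max(q[0]-70,0),max(q[1]-75,0)
h=cv2.cvtColor(W['pixels'],cv2.COLOR_RGB2HSV).astype(int)
for z in (.036,.0): 
    c,s,a,k=low_sat(W,(x0,y0,q[0]+70,min(q[1]+75,238)),z,100,60);print('z',z,c,s,a,'px',k.min(0),k.max(0))
g=cv2.cvtColor(W['pixels'],cv2.COLOR_RGB2GRAY)
qs=[q+[0,0]]
print('V grid');
for y in range(k.min(0)[1],k.max(0)[1]+1,5): print(y,[int(h[y,x,2]) for x in range(k.min(0)[0],k.max(0)[0]+1,5)])
print('edges px',k.tolist())
E
python3 lid.py
```

```text
t 16.5 pos [0.5659 0.2207 0.3012] yaw -12.96 tilt [-0.0001 -0.0007] F [ 0.  -0.3  0.3] grip 0.35 0.0
px [320  78]
z 0.036 [0.5892 0.3546] [82.19047546386719, 113.77364349365234] -75.82097625732422 px [268  22] [355 126]
z 0.0 [0.5897 0.3594] [89.1193618774414, 123.36509704589844] -75.82098293304443 px [268  22] [355 126]
V grid
22 [195, 196, 192, 197, 196, 196, 195, 196, 195, 194, 228, 197, 196, 194, 191, 195, 193, 197]
27 [197, 194, 194, 196, 194, 195, 196, 195, 148, 241, 239, 211, 199, 198, 197, 197, 196, 197]
32 [196, 195, 197, 197, 197, 197, 195, 246, 239, 239, 238, 243, 194, 197, 195, 198, 198, 196]
37 [193, 198, 196, 196, 199, 248, 239, 239, 239, 239, 240, 240, 179, 199, 195, 196, 196, 196]
42 [196, 196, 193, 198, 240, 239, 240, 240, 240, 239, 239, 239, 246, 196, 198, 196, 196, 198]
47 [196, 198, 243, 239, 240, 239, 240, 240, 240, 239, 239, 239, 240, 197, 197, 197, 195, 198]
52 [240, 239, 240, 239, 239, 239, 240, 240, 240, 240, 240, 240, 239, 249, 197, 197, 197, 193]
57 [201, 239, 239, 239, 240, 240, 239, 240, 222, 240, 240, 240, 240, 240, 197, 197, 197, 197]
62 [197, 236, 239,
[... 678 characters left out ...]
 241, 241, 240, 241, 240, 240, 241, 240, 240, 240, 253]
102 [201, 199, 199, 200, 200, 229, 240, 241, 240, 191, 144, 140, 240, 241, 240, 240, 242, 193]
107 [200, 199, 199, 199, 200, 200, 241, 249, 140, 146, 145, 146, 246, 240, 241, 191, 201, 199]
112 [196, 198, 198, 198, 199, 205, 141, 141, 144, 146, 141, 143, 250, 221, 198, 198, 198, 195]
117 [198, 200, 198, 199, 145, 107, 105, 142, 141, 145, 143, 149, 101, 198, 198, 199, 198, 199]
122 [200, 201, 200, 103, 107, 107, 105, 141, 145, 146, 106, 102, 104, 203, 198, 198, 200, 201]
edges px [[320, 22], [321, 23], [323, 27], [355, 99], [355, 100], [354, 101], [347, 105], [315, 122], [307, 126], [305, 126], [268, 52], [268, 51], [316, 23], [318, 22]]
```

```bash
python3 - <<'E'
from h import *
S=shot('scene')
h=cv2.cvtColor(S['pixels'],cv2.COLOR_RGB2HSV).astype(int)
m=((h[...,0]>105)&(h[...,0]<140)&(h[...,1]>60)).astype('uint8');m[:, :440]=0;m[:,500:]=0;m[:150]=0;m[225:]=0
y,x=np.nonzero(m);print(len(y));i=y.argmin();print('tip',x[i],y[i],onz(S,[[x[i],y[i]]],.17).round(3))
plan((.5892,.3546,.2,14.2),(.5892,.3546,.1,14.2),(.5892,.3546,.039,14.2))
E
```

```text
48
tip 464 171 [[0.531 0.493 0.17 ]]
t 16.55 pos [0.5661 0.2202 0.3014] yaw -13.01 tilt [ 0.0001 -0.0004] F [-0.4  0.2 -0.3] grip 0.353 0.0
(0.5892, 0.3546, 0.2) [0.454, -0.026, 0.338, 0.0, 0.0, -0.454]
(0.5892, 0.3546, 0.1) [0.454, -0.026, 0.671, 0.0, 0.0, -0.454]
(0.5892, 0.3546, 0.039) [0.454, -0.026, 0.874, 0.0, 0.0, -0.454]
```

>>> jog_arm(
  moves=[0.15, -0.01, 0, 0, 0, -0.15, -0.3, 0.32, -0.02, 0.05, 0, 0, -0.31, -0.3, 0.454, -0.026, 0.2, 0, 0, -0.454, -0.3, 0.454, -0.026, 0.4, 0, 0, -0.454, -0.3, 0.454, -0.026, 0.58, 0, 0, -0.454, -0.3, 0.454, -0.026, 0.72, 0, 0, -0.454, -0.3, 0.454, -0.026, 0.8, 0, 0, -0.454, -0.3, 0.454, -0.026, 0.83, 0, 0, -0.454, -0.3],
)

```text
time: 17.55
position: [0.5884, 0.3544, 0.0507]
tool_rot: [-1.929, -2.479, 0.004]
ft_force: [-0.0, 0.3, 0.4]
grip_width: 0.349
grip_force: 0.0
```

```bash
python3 - <<'E'
from h import *
shot('wrist');plan((.5892,.3546,.039,14.2))
E
```

```text
t 17.6 pos [0.5884 0.3547 0.0506] yaw 14.25 tilt [-0.0016 -0.0017] F [-0.5 -0.2 -1.4] grip 0.348 0.0
(0.5892, 0.3546, 0.039) [-0.001, 0.003, 0.039, -0.002, 0.001, 0.001]
```

>>> jog_arm(
  moves=[0, 0.002, 0.02, 0, 0, 0, -0.3, 0, 0.002, 0.036, 0, 0, 0, -0.3, 0, 0.002, 0.039, 0, 0, 0, -0.3, 0, 0.002, 0.039, 0, 0, 0, -0.3, 0, 0.002, 0.039, 0, 0, 0, -0.85, 0, 0.002, 0.039, 0, 0, 0, -0.85, 0, 0.002, 0.039, 0, 0, 0, -0.85, 0, 0.002, 0.039, 0, 0, 0, -0.85],
  newtons=40,
)

```text
time: 18.6
position: [0.5891, 0.3565, 0.0406]
tool_rot: [-1.926, -2.481, 0.0]
ft_force: [-1.2, -0.8, 1.5]
grip_width: 0.158
grip_force: 40.0
```

```bash
python3 - <<'E'
from h import *
plan((.5892,.3546,.039,14.2))
E
```

```text
t 18.6 pos [0.5891 0.3565 0.0406] yaw 14.35 tilt [-0.0002  0.0001] F [-1.2 -0.8  1.5] grip 0.158 40.00018537044525
(0.5892, 0.3546, 0.039) [-0.006, -0.001, 0.005, -0.0, -0.0, 0.003]
```

>>> jog_arm(
  moves=[0, 0, -0.06, 0, 0, 0, -0.85, 0, 0, -0.2, 0, 0, 0, -0.85, 0, 0, -0.38, 0, 0, 0, -0.85, 0, 0, -0.56, 0, 0, 0, -0.85, -0.12, -0.03, -0.68, 0, 0, 0.1, -0.85, -0.3, -0.08, -0.72, 0, 0, 0.22, -0.85, -0.48, -0.13, -0.72, 0, 0, 0.34, -0.85, -0.66, -0.18, -0.72, 0, 0, 0.45, -0.85],
)

```text
time: 19.6
position: [0.586, 0.1492, 0.2578]
tool_rot: [2.457, 1.958, 0.003]
ft_force: [0.6, -0.0, -1.8]
grip_width: 0.153
grip_force: 40.0
```

```bash
python3 - <<'E'
from h import *
plan((.575,-.12,.26,-12.6),(.575,-.13,.29,-12.6))
E
```

```text
t 19.6 pos [0.586  0.1492 0.2578] yaw -12.89 tilt [0.0017 0.0011] F [ 0.6 -0.  -1.8] grip 0.153 39.997238516807556
(0.575, -0.12, 0.26) [-0.883, 0.164, -0.008, 0.001, -0.001, -0.005]
(0.575, -0.13, 0.29) [-0.915, 0.172, -0.108, 0.001, -0.001, -0.005]
```

>>> jog_arm(
  moves=[-0.15, 0.03, 0, 0, 0, 0, -0.85, -0.32, 0.06, -0.05, 0, 0, 0, -0.85, -0.5, 0.09, -0.1, 0, 0, 0, -0.85, -0.68, 0.13, -0.1, 0, 0, 0, -0.85, -0.83, 0.16, -0.1, 0, 0, 0, -0.85, -0.91, 0.17, -0.1, 0, 0, 0, -0.85, -0.93, 0.17, -0.1, 0, 0, 0, -0.85, -0.93, 0.17, -0.1, 0, 0, 0, -0.85],
)

```text
time: 20.6
position: [0.5747, -0.1314, 0.2868]
tool_rot: [-2.452, -1.963, -0.002]
ft_force: [0.3, 1.0, -1.3]
grip_width: 0.157
grip_force: 40.0
```

```bash
cat > v.py <<'E'
from h import *
np.set_printoptions(precision=4,suppress=True)
for _ in range(4): W=shot('wrist','w8.png')
a=np.radians(-12.6);ux=np.array([np.cos(a),np.sin(a)]);uy=np.array([-np.sin(a),np.cos(a)]);c0=np.array([.5953,-.0047])
q=np.array([proj(W,[*(c0+ux*i*.041+uy*j*.057),.026])[0] for i in(-1,1) for j in(-1,1)]);print('expected corners',q.round().tolist())
x0,y0=q.min(0).astype(int)-10;x1,y1=q.max(0).astype(int)+10;x0,y0=max(x0,0),max(y0,0)
for sm in (85,100):
    c,s,g,k=low_sat(W,(x0,y0,x1,y1),.026,sm,50);print('dish',c,s,g,k.max(0),k.min(0))
plan((c[0],c[1],.2,g-90),(c[0],c[1],.0668,g-90))
h=cv2.cvtColor(W['pixels'],cv2.COLOR_RGB2HSV).astype(int)
r=int((y0+y1)/2)
for col in (300,318,336): print(col,[(y,int(h[y,col,1]),int(h[y,col,2])) for y in range(y0,min(y1+30,300),4)])
E
python3 v.py
```

```text
expected corners [[284.0, 124.0], [281.0, 37.0], [340.0, 124.0], [342.0, 37.0]]
dish [ 0.595  -0.0043] [83.47164916992188, 113.56441497802734] 77.49781036376953 [342 124] [281  37]
dish [ 0.5952 -0.0043] [83.8115005493164, 113.56484985351562] 77.49749755859375 [342 124] [281  37]
t 20.8 pos [ 0.5751 -0.1302  0.2864] yaw -12.49 tilt [-0.      0.0007] F [ 0.   1.  -1.5] grip 0.157 39.999040961265564
(np.float64(0.595191650390625), np.float64(-0.004317985534667969), 0.2) [0.424, -0.025, 0.288, -0.0, -0.001, 0.0]
(np.float64(0.595191650390625), np.float64(-0.004317985534667969), 0.0668) [0.424, -0.025, 0.732, -0.0, -0.001, 0.0]
300 [(27, 119, 223), (31, 120, 224), (35, 119, 225), (39, 21, 235), (43, 21, 244), (47, 20, 237), (51, 20, 239), (55, 61, 229), (59, 47, 233), (63, 47, 234), (67, 46, 234), (71, 47, 234), (75, 46, 234), (79, 46, 234), (83, 44, 235), (87, 44, 236), (91, 44, 235), (95, 44, 235), (99, 44, 235), (103, 47, 235), (107, 45, 245), (111, 81, 139), (115, 66, 109), (119, 47, 137), (123, 47, 140), (127, 109, 105), (131, 114, 105), (135, 113, 108), (139, 114, 112), (143, 112, 
[... 489 characters left out ...]
, (131, 114, 130), (135, 116, 130), (139, 123, 126), (143, 114, 128), (147, 117, 131), (151, 43, 96), (155, 50, 97), (159, 50, 133), (163, 55, 135)]
336 [(27, 110, 228), (31, 112, 226), (35, 113, 228), (39, 22, 236), (43, 22, 234), (47, 22, 236), (51, 28, 224), (55, 19, 236), (59, 29, 226), (63, 20, 235), (67, 19, 236), (71, 17, 236), (75, 19, 236), (79, 17, 236), (83, 19, 234), (87, 17, 235), (91, 19, 236), (95, 20, 235), (99, 17, 235), (103, 17, 236), (107, 19, 231), (111, 18, 240), (115, 48, 137), (119, 52, 138), (123, 41, 136), (127, 116, 132), (131, 117, 135), (135, 120, 130), (139, 114, 134), (143, 124, 128), (147, 110, 93), (151, 45, 96), (155, 47, 97), (159, 48, 134), (163, 56, 131)]
```

```bash
python3 - <<'E'
from h import *
np.set_printoptions(precision=4,suppress=True)
W=shot('wrist');s=ctrl.get_state();m=R.from_rotvec(s['tool_rot']).as_matrix();p=np.array(s['position'])
h=cv2.cvtColor(W['pixels'],cv2.COLOR_RGB2HSV).astype(int);S=h[...,1]
def T(uv,dz):  # intersection with the tool plane z=dz
    o,d=ray(W,uv);o=(o-p)@m;d=d@m;return o+d*((dz-o[2])/d[:,2])[:,None]
low=(S<90)
for r in (165,180,195,210,225):
    c=np.nonzero(low[r,220:420])[0]+220
    runs=np.split(c,np.nonzero(np.diff(c)>2)[0]+1);g=max(runs,key=len);print(r,g[0],g[-1],T([[g[0]-.5,r],[g[-1]+.5,r]],.0046)[:,:2].tolist())
for col in (270,290,318,340,360):
    print(col,[(y,int(S[y,col]),int(h[y,col,2])) for y in range(140,166,2)])
print(T([[318,148.5],[318,149.5]],.0406)[:,0],T([[318,157],[318,158]],.0046)[:,0])
E
```

```text
165 251 384 [[0.05114028268689995, -0.0395560468879668], [0.05115309008818106, 0.04151614876366018]]
180 252 383 [[0.04188139099295699, -0.03958376760671055], [0.041894994647320945, 0.04154024607469635]]
195 254 382 [[0.032325375539086536, -0.038988367793138634], [0.03233971149820417, 0.04156579868344465]]
210 254 381 [[0.022456908117861926, -0.03964402311476981], [0.0224721862864848, 0.04159287904524995]]
225 255 380 [[0.012260172175254533, -0.03967672081468286], [0.012276331631606685, 0.04162156473382863]]
270 [(140, 108, 78), (142, 102, 80), (144, 108, 80), (146, 109, 84), (148, 111, 85), (150, 120, 96), (152, 53, 96), (154, 48, 95), (156, 47, 104), (158, 55, 131), (160, 50, 132), (162, 56, 133), (164, 52, 133)]
290 [(140, 116, 121), (142, 116, 123), (144, 110, 123), (146, 116, 119), (148, 110, 123), (150, 128, 120), (152, 52, 99), (154, 55, 97), (156, 47, 109), (158, 59, 135), (160, 53, 136), (162, 51, 131), (164, 52, 133)]
318 [(140, 110, 127), (142, 114, 127), (144, 123, 129), (146, 117, 129), (148, 113, 135), (150, 125, 90), (152, 52, 98), (154, 53, 97), (156, 47, 98), (158, 51, 135), (160, 55, 134), (162, 49, 131), (164, 52, 133)]
340 [(140, 116, 130), (142, 119, 131), (144, 118, 132), (146, 116, 99), (148, 115, 93), (150, 113, 106), (152, 57, 94), (154, 46, 100), (156, 49, 99), (158, 49, 134), (160, 50, 132), (162, 50, 132), (164, 49, 136)]
360 [(140, 119, 120), (142, 113, 124), (144, 110, 95), (146, 107, 95), (148, 122, 130), (150, 117, 240), (152, 45, 96), (154, 43, 94), (156, 47, 98), (158, 52, 137), (160, 53, 135), (162, 46, 133), (164, 53, 129)]
[0.0573 0.0566] [0.056  0.0554]
```

>>> jog_arm(
  moves=[0.1, -0.007, 0.05, 0, 0, 0, -0.85, 0.26, -0.018, 0.1, 0, 0, 0, -0.85, 0.38, -0.026, 0.2, 0, 0, 0, -0.85, 0.428, -0.029, 0.36, 0, 0, 0, -0.85, 0.428, -0.029, 0.52, 0, 0, 0, -0.85, 0.428, -0.029, 0.63, 0, 0, 0, -0.85, 0.428, -0.029, 0.67, 0, 0, 0, -0.85, 0.428, -0.029, 0.67, 0, 0, 0, -0.85],
)

```text
time: 21.85
position: [0.5943, -0.0046, 0.0855]
tool_rot: [-2.452, -1.964, 0.001]
ft_force: [-0.0, -0.6, -0.9]
grip_width: 0.155
grip_force: 40.0
```

```bash
python3 - <<'E'
from h import *
shot('wrist');shot('wrist');plan((.5944,-.0026,.0665,-12.5))
E
```

```text
t 21.95 pos [ 0.5956 -0.0048  0.0871] yaw -12.64 tilt [0.0026 0.0004] F [ 0.3  0.8 -0.8] grip 0.157 39.999128580093384
(0.5944, -0.0026, 0.0665) [0.006, -0.006, 0.069, 0.002, -0.001, -0.002]
```

>>> jog_arm(
  moves=[0.006, -0.004, 0, 0, 0, 0, -0.85, 0.006, -0.004, 0.015, 0, 0, 0, -0.85, 0.006, -0.004, 0.03, 0, 0, 0, -0.85, 0.006, -0.004, 0.045, 0, 0, 0, -0.85, 0.006, -0.004, 0.055, 0, 0, 0, -0.85, 0.006, -0.004, 0.062, 0, 0, 0, -0.85, 0.006, -0.004, 0.065, 0, 0, 0, -0.85, 0.006, -0.004, 0.065, 0, 0, 0, -0.85],
)

```text
time: 22.95
position: [0.594, -0.003, 0.0666]
tool_rot: [2.452, 1.963, 0.002]
ft_force: [-0.6, -0.1, 2.7]
grip_width: 0.155
grip_force: 40.0
```

```bash
python3 - <<'E'
from h import *
plan((.5944,-.0026,.0665,-12.5))
E
```

```text
t 22.95 pos [ 0.594  -0.003   0.0666] yaw -12.66 tilt [0.0011 0.0002] F [-0.6 -0.1  2.7] grip 0.155 40.000696778297424
(0.5944, -0.0026, 0.0665) [0.002, 0.001, 0.0, 0.001, -0.0, -0.003]
```

Seated: height 0.0666 as predicted, with light contact. Release and back off to look.

>>> jog_arm(
  moves=[0, 0, 0, 0, 0, 0, -0.5, 0, 0, 0, 0, 0, 0, -0.3, 0, 0, 0, 0, 0, 0, -0.3, 0, 0, -0.06, 0, 0, 0, -0.3, 0, 0, -0.22, 0, 0, 0, -0.3, -0.1, 0.01, -0.4, 0, 0, 0, -0.3, -0.26, 0.02, -0.55, 0, 0, 0, -0.3, -0.4, 0.03, -0.65, 0, 0, 0, -0.3],
)

```text
time: 23.95
position: [0.5763, -0.1237, 0.2647]
tool_rot: [2.451, 1.962, 0.005]
ft_force: [0.1, 0.3, 0.0]
grip_width: 0.347
grip_force: 0.0
```

```bash
cat > l2.py <<'E'
from h import *
np.set_printoptions(precision=4,suppress=True)
for _ in range(5): W=shot('wrist','w9.png')
plan()
c0=np.array([.5951,-.0043]);a=np.radians(-12.5);ux=np.array([np.cos(a),np.sin(a)]);uy=np.array([-np.sin(a),np.cos(a)])
for z in (.062,.026):
    q=np.array([proj(W,[*(c0+ux*i*.041+uy*j*.057),z])[0] for i in(-1,1) for j in(-1,1)]);print('exp',z,q.round(1).tolist())
x0,y0=np.maximum(q.min(0).astype(int)-14,0);x1,y1=q.max(0).astype(int)+14
for z in (.058,.062,.066): c,s,g,k=low_sat(W,(x0,y0,x1,y1),z,90,50);print('lid roof',z,c,s,g,k.min(0),k.max(0))
print(k.tolist())
h=cv2.cvtColor(W['pixels'],cv2.COLOR_RGB2HSV).astype(int)
for col in (300,325): print(col,[(y,int(h[y,col,1]),int(h[y,col,2])) for y in range(y0,y1,3)])
for r in (60,100): print(r,[(x,int(h[r,x,1]),int(h[r,x,2])) for x in range(x0,x1,3)])
E
python3 l2.py
```

```text
t 24.2 pos [ 0.5761 -0.1213  0.2614] yaw -12.64 tilt [0.0007 0.0013] F [0.1 0.9 0.1] grip 0.352 0.0
exp 0.062 [[278.2, 131.0], [273.7, 29.2], [342.7, 130.6], [344.7, 28.8]]
exp 0.026 [[281.7, 129.9], [277.9, 38.0], [340.4, 129.5], [342.0, 37.6]]
lid roof 0.058 [ 0.5949 -0.0044] [83.42814636230469, 114.61337280273438] 77.23274993896484 [274  30] [344 131]
lid roof 0.062 [ 0.5949 -0.0049] [82.5189208984375, 113.36421966552734] 77.23274993896484 [274  30] [344 131]
lid roof 0.066 [ 0.5949 -0.0054] [81.60958099365234, 112.11508178710938] 77.23275756835938 [274  30] [344 131]
[[344, 30], [344, 68], [343, 117], [342, 130], [340, 131], [285, 131], [278, 130], [277, 112], [274, 38], [274, 30]]
300 [(23, 116, 224), (26, 116, 224), (29, 129, 222), (32, 24, 234), (35, 23, 232), (38, 25, 234), (41, 24, 233), (44, 25, 235), (47, 24, 235), (50, 24, 234), (53, 24, 233), (56, 25, 234), (59, 24, 235), (62, 27, 233), (65, 22, 234), (68, 25, 234), (71, 22, 235), (74, 22, 235), (77, 23, 234), (80, 23, 235), (83, 22, 234), (86, 21, 235), (89, 22, 234), (92, 22, 235), (95, 22, 236), (98, 22, 235), (101, 2
[... 1159 characters left out ...]
0, 25, 234), (323, 23, 234), (326, 22, 235), (329, 24, 235), (332, 23, 235), (335, 23, 234), (338, 23, 235), (341, 21, 234), (344, 76, 228), (347, 115, 227), (350, 124, 169), (353, 108, 128)]
100 [(263, 121, 99), (266, 119, 228), (269, 117, 228), (272, 118, 227), (275, 121, 226), (278, 22, 236), (281, 24, 236), (284, 23, 235), (287, 22, 236), (290, 23, 235), (293, 22, 235), (296, 23, 236), (299, 21, 235), (302, 21, 235), (305, 49, 178), (308, 54, 209), (311, 54, 207), (314, 57, 169), (317, 21, 236), (320, 21, 236), (323, 19, 236), (326, 21, 235), (329, 21, 235), (332, 22, 235), (335, 21, 235), (338, 18, 236), (341, 18, 236), (344, 119, 221), (347, 106, 230), (350, 110, 227), (353, 114, 235)]
```

The lid's outline fits 82.5 x 113.4 mm at roof height 62 mm, centred within 1 mm of the dish, so it is seated. Next is the handle.

```bash
python3 - <<'E'
from h import *
plan((.4695,.022,.2,-3.6),(.4695,.022,.1,-3.6),(.4695,.022,.045,-3.6))
W=shot('wrist');print(proj(W,[[.476,.081,.062],[.466,-.038,.062]]).round(1))
h=cv2.cvtColor(W['pixels'],cv2.COLOR_RGB2HSV).astype(int)
for y in (.05,.01):
    for x in [.47]: 
        P=[[xx,y,.067] for xx in np.arange(.445,.515,.003)];q=proj(W,P).round().astype(int)
        print(y,[(round(p[0],3),int(h[v,u,1]),int(h[v,u,2])) for p,(u,v) in zip(P,q) if 0<=v<400 and 0<=u<640])
E
```

```text
t 24.2 pos [ 0.5761 -0.1213  0.2614] yaw -12.64 tilt [0.0007 0.0013] F [0.1 0.9 0.1] grip 0.352 0.0
(0.4695, 0.022, 0.2) [0.388, -0.451, 0.205, 0.001, -0.001, -0.151]
(0.4695, 0.022, 0.1) [0.388, -0.451, 0.538, 0.001, -0.001, -0.151]
(0.4695, 0.022, 0.045) [0.387, -0.452, 0.722, 0.001, -0.001, -0.151]
[[193.6  30.4]
 [218.1 135.7]]
0.05 [(np.float64(0.445), 212, 185), (np.float64(0.448), 215, 187), (np.float64(0.451), 213, 184), (np.float64(0.454), 213, 187), (np.float64(0.457), 214, 186), (np.float64(0.46), 218, 185), (np.float64(0.463), 215, 187), (np.float64(0.466), 213, 187), (np.float64(0.469), 211, 187), (np.float64(0.472), 74, 155), (np.float64(0.475), 31, 189), (np.float64(0.478), 31, 195), (np.float64(0.481), 25, 141), (np.float64(0.484), 134, 131), (np.float64(0.487), 219, 184), (np.float64(0.49), 223, 189), (np.float64(0.493), 228, 96), (np.float64(0.496), 228, 95), (np.float64(0.499), 213, 92), (np.float64(0.502), 222, 188), (np.float64(0.505), 234, 181), (np.float64(0.508), 41, 205), (np.float64(0.511), 31, 229), (np.float64(0.514), 30, 230)]
0.01 [(np.float64(0.445), 216, 196), (np.float64(0.448), 191, 95), (np.float64(0.451), 215, 190), (np.float64(0.454), 218, 188), (np.float64(0.457), 215, 185), (np.float64(0.46), 205, 189), (np.float64(0.463), 221, 185), (np.float64(0.466), 218, 187), (np.float64(0.469), 224, 190), (np.float64(0.472), 30, 186), (np.float64(0.475), 29, 193), (np.float64(0.478), 28, 135), (np.float64(0.481), 204, 156), (np.float64(0.484), 215, 185), (np.float64(0.487), 210, 192), (np.float64(0.49), 207, 95), (np.float64(0.493), 203, 98), (np.float64(0.496), 201, 95), (np.float64(0.499), 214, 191), (np.float64(0.502), 230, 186), (np.float64(0.505), 25, 236), (np.float64(0.508), 26, 232), (np.float64(0.511), 27, 232), (np.float64(0.514), 30, 232)]
```

>>> jog_arm(
  moves=[0.08, -0.09, 0, 0, 0, -0.04, -0.43, 0.2, -0.23, 0, 0, 0, -0.1, -0.43, 0.31, -0.36, 0.05, 0, 0, -0.151, -0.43, 0.39, -0.442, 0.14, 0, 0, -0.151, -0.43, 0.39, -0.442, 0.3, 0, 0, -0.151, -0.43, 0.39, -0.442, 0.42, 0, 0, -0.151, -0.43, 0.39, -0.442, 0.5, 0, 0, -0.151, -0.43, 0.39, -0.442, 0.5, 0, 0, -0.151, -0.43],
)

```text
time: 25.25
position: [0.4699, 0.0222, 0.1088]
tool_rot: [-2.286, -2.152, 0.008]
ft_force: [-0.3, 0.5, 0.0]
grip_width: 0.281
grip_force: 0.0
```

```bash
python3 - <<'E'
from h import *
shot('wrist');plan((.4725,.022,.045,-3.6))
E
```

```text
t 25.3 pos [0.4713 0.0221 0.1103] yaw -3.48 tilt [-0.0023 -0.0011] F [-0.5  0.2 -0.4] grip 0.283 0.0
(0.4725, 0.022, 0.045) [0.0, 0.004, 0.218, -0.002, 0.001, 0.002]
```

>>> jog_arm(
  moves=[0, 0.003, 0.05, 0, 0, 0, -0.43, 0, 0.003, 0.11, 0, 0, 0, -0.43, 0, 0.003, 0.17, 0, 0, 0, -0.43, 0, 0.003, 0.215, 0, 0, 0, -0.43, 0, 0.003, 0.215, 0, 0, 0, -0.43, 0, 0.003, 0.215, 0, 0, 0, -1, 0, 0.003, 0.215, 0, 0, 0, -1, 0, 0.003, 0.215, 0, 0, 0, -1],
  newtons=20,
)

```text
time: 26.3
position: [0.4737, 0.0213, 0.0471]
tool_rot: [2.29, 2.15, 0.002]
ft_force: [-0.2, 0.9, 2.4]
grip_width: 0.119
grip_force: 20.0
```

```bash
python3 - <<'E'
from h import *
plan()
E
```

```text
t 26.3 pos [0.4737 0.0213 0.0471] yaw -3.6 tilt [0.0011 0.0007] F [-0.2  0.9  2.4] grip 0.119 19.99810963869095
```

>>> jog_arm(
  moves=[0, 0.015, 0, 0, 0, 0, -1, 0, 0.05, 0, 0, 0, 0, -1, 0, 0.1, 0, 0, 0, 0, -1, 0, 0.16, 0, 0, 0, 0, -1, 0, 0.22, 0, 0, 0, 0, -1, 0, 0.28, 0, 0, 0, 0, -1, 0, 0.325, 0, 0, 0, 0, -1, 0, 0.35, 0, 0, 0, 0, -1],
)

```text
time: 27.3
position: [0.5793, 0.0137, 0.0471]
tool_rot: [2.289, 2.149, 0.0]
ft_force: [-1.3, -1.5, 6.8]
grip_width: 0.12
grip_force: 20.0
```

>>> jog_arm(
  moves=[0, 0.02, 0, 0, 0, 0, -1, 0, 0.04, 0, 0, 0, 0, -1, 0, 0.055, 0, 0, 0, 0, -1, 0, 0.07, 0, 0, 0, 0, -1, 0, 0.085, 0, 0, 0, 0, -1, 0, 0.095, 0, 0, 0, 0, -1, 0, 0.105, 0, 0, 0, 0, -1, 0, 0.11, 0, 0, 0, 0, -1],
)

```text
time: 28.3
position: [0.6012, 0.0121, 0.0466]
tool_rot: [-2.278, -2.138, 0.022]
ft_force: [-31.0, -0.3, 30.9]
grip_width: 0.121
grip_force: 20.0
```

```bash
python3 - <<'E'
from h import *
plan()
E
```

```text
t 28.3 pos [0.6012 0.0121 0.0466] yaw -3.62 tilt [-0.0221  0.0029] F [-31.   -0.3  30.9] grip 0.121 19.99377340078354
```

>>> jog_arm(
  moves=[0, -0.02, 0, 0, 0, 0, -1, 0, -0.037, 0, 0, 0, 0, -1, 0, -0.037, 0, 0, 0, 0, -1, 0, -0.037, 0, 0, 0, 0, -0.43, 0, -0.037, 0, 0, 0, 0, -0.43, 0, -0.037, 0, 0, 0, 0, -0.43, 0, -0.037, -0.02, 0, 0, 0, -0.43, 0, -0.037, -0.1, 0, 0, 0, -0.43],
)

```text
time: 29.3
position: [0.5987, 0.0134, 0.0757]
tool_rot: [-2.289, -2.15, 0.004]
ft_force: [0.9, -0.6, 0.5]
grip_width: 0.284
grip_force: 0.0
```

```bash
python3 - <<'E'
from h import *
plan((.55,-.06,.3,-3.6))
E
```

```text
t 29.3 pos [0.5987 0.0134 0.0757] yaw -3.58 tilt [-0.0029 -0.0005] F [ 0.9 -0.6  0.5] grip 0.284 0.0
(0.55, -0.06, 0.3) [-0.255, -0.149, -0.747, -0.003, 0.001, 0.0]
```

>>> jog_arm(
  moves=[0, 0, -0.1, 0, 0, 0, -0.43, 0, 0, -0.27, 0, 0, 0, -0.43, -0.05, -0.02, -0.43, 0, 0, 0, -0.43, -0.15, -0.07, -0.58, 0, 0, 0, -0.43, -0.25, -0.1, -0.7, 0, 0, 0, -0.43, -0.28, -0.1, -0.75, 0, 0, 0, -0.43, -0.28, -0.1, -0.75, 0, 0, 0, -0.43, -0.28, -0.1, -0.75, 0, 0, 0, -0.43],
)

```text
time: 30.3
position: [0.5644, -0.0667, 0.2995]
tool_rot: [-2.286, -2.152, 0.003]
ft_force: [0.2, -0.3, 0.1]
grip_width: 0.286
grip_force: 0.0
```

```bash
python3 - <<'E'
from h import *
for _ in range(3): W=shot('wrist','w10.png')
plan()
h=cv2.cvtColor(W['pixels'],cv2.COLOR_RGB2HSV).astype(int)
for y in (.10,.06,0,-.03):
    P=[[xx,y,.091] for xx in np.arange(.585,.69,.003)];q=proj(W,P).round().astype(int)
    print(y,[(round(float(p[0]),3),int(h[v,u,1]),int(h[v,u,2])) for p,(u,v) in zip(P,q) if 0<=v<400 and 0<=u<640])
E
```

```text
t 30.45 pos [ 0.5643 -0.0673  0.2998] yaw -3.48 tilt [-0.0027 -0.0004] F [-0.1 -0.8  0.3] grip 0.283 0.0
0.1 [(0.585, 215, 187), (0.588, 213, 190), (0.591, 216, 189), (0.594, 210, 189), (0.597, 217, 189), (0.6, 222, 188), (0.603, 224, 187), (0.606, 217, 188), (0.609, 205, 192), (0.612, 214, 191), (0.615, 214, 188), (0.618, 222, 187), (0.621, 213, 189), (0.624, 209, 190), (0.627, 213, 188), (0.63, 235, 129), (0.633, 35, 80), (0.636, 38, 81), (0.639, 46, 83), (0.642, 48, 154), (0.645, 23, 234), (0.648, 24, 236), (0.651, 23, 236), (0.654, 28, 238), (0.657, 114, 123), (0.66, 38, 102), (0.663, 24, 237), (0.666, 24, 236), (0.669, 23, 235), (0.672, 29, 232), (0.675, 27, 230), (0.678, 27, 232), (0.681, 28, 231), (0.684, 25, 232), (0.687, 29, 232)]
0.06 [(0.585, 217, 190), (0.588, 210, 191), (0.591, 211, 192), (0.594, 224, 133), (0.597, 37, 116), (0.6, 33, 177), (0.603, 33, 191), (0.606, 32, 153), (0.609, 30, 176), (0.612, 32, 175), (0.615, 34, 178), (0.618, 32, 178), (0.621, 34, 179), (0.624, 32, 182), (0.627, 36, 211), (0.63, 32, 213), (0.633, 29, 210), (0.636, 38, 74), (0.639, 47, 189), (0
[... 847 characters left out ...]
78, 24, 236), (0.681, 23, 237), (0.684, 22, 236), (0.687, 23, 237)]
-0.03 [(0.585, 198, 103), (0.588, 213, 104), (0.591, 49, 88), (0.594, 28, 101), (0.597, 29, 98), (0.6, 24, 96), (0.603, 20, 101), (0.606, 18, 99), (0.609, 152, 129), (0.612, 184, 161), (0.615, 177, 163), (0.618, 179, 162), (0.621, 103, 82), (0.624, 39, 79), (0.627, 31, 74), (0.63, 38, 80), (0.633, 39, 130), (0.636, 50, 138), (0.639, 45, 137), (0.642, 42, 140), (0.645, 38, 136), (0.648, 121, 126), (0.651, 48, 127), (0.654, 43, 138), (0.657, 45, 137), (0.66, 44, 138), (0.663, 47, 130), (0.666, 21, 240), (0.669, 24, 235), (0.672, 24, 236), (0.675, 24, 237), (0.678, 23, 237), (0.681, 23, 236), (0.684, 24, 235), (0.687, 26, 234)]
```

```bash
python3 - <<'E'
from h import *
plan((.598,.0135,.2,-3.6),(.598,.0135,.08,-3.6))
E
```

```text
t 30.45 pos [ 0.5643 -0.0673  0.2998] yaw -3.48 tilt [-0.0027 -0.0004] F [-0.1 -0.8  0.3] grip 0.283 0.0
(0.598, 0.0135, 0.2) [0.276, 0.097, 0.332, -0.003, 0.001, 0.002]
(0.598, 0.0135, 0.08) [0.276, 0.098, 0.732, -0.003, 0.001, 0.002]
```

>>> jog_arm(
  moves=[0.1, 0.03, 0.05, 0, 0, 0, -1, 0.22, 0.08, 0.15, 0, 0, 0, -1, 0.276, 0.097, 0.3, 0, 0, 0, -1, 0.276, 0.097, 0.47, 0, 0, 0, -1, 0.276, 0.097, 0.62, 0, 0, 0, -1, 0.276, 0.097, 0.7, 0, 0, 0, -1, 0.276, 0.097, 0.73, 0, 0, 0, -1, 0.276, 0.097, 0.73, 0, 0, 0, -1],
)

```text
time: 31.45
position: [0.5987, 0.0123, 0.0821]
tool_rot: [-2.289, -2.151, 0.001]
ft_force: [0.1, -0.2, -0.3]
grip_width: 0.005
grip_force: 0.0
```

>>> jog_arm(
  moves=[0, 0.015, 0, 0, 0, 0, -1, 0, 0.03, 0, 0, 0, 0, -1, 0, 0.045, 0, 0, 0, 0, -1, 0, 0.06, 0, 0, 0, 0, -1, 0, 0.07, 0, 0, 0, 0, -1, 0, 0.08, 0, 0, 0, 0, -1, 0, 0.085, 0, 0, 0, 0, -1, 0, 0.085, 0, 0, 0, 0, -1],
)

```text
time: 32.45
position: [0.6243, 0.0105, 0.0824]
tool_rot: [-2.29, -2.151, 0.0]
ft_force: [-0.8, -0.6, 0.3]
grip_width: 0.003
grip_force: 0.0
```

```bash
python3 - <<'E'
from h import *
plan()
E
```

```text
t 32.45 pos [0.6243 0.0105 0.0824] yaw -3.59 tilt [-0. -0.] F [-0.8 -0.6  0.3] grip 0.003 0.0
```

>>> jog_arm(
  moves=[0, 0.006, 0, 0, 0, 0, -1, 0, 0.012, 0, 0, 0, 0, -1, 0, 0.018, 0, 0, 0, 0, -1, 0, 0.022, 0, 0, 0, 0, -1, 0, 0.026, 0, 0, 0, 0, -1, 0, 0.03, 0, 0, 0, 0, -1, 0, 0.034, 0, 0, 0, 0, -1, 0, 0.034, 0, 0, 0, 0, -1],
)

```text
time: 33.45
position: [0.6274, 0.0104, 0.0818]
tool_rot: [-2.281, -2.142, 0.016]
ft_force: [-19.5, 1.7, 13.6]
grip_width: 0.001
grip_force: 10.0
```

```bash
python3 - <<'E'
from h import *
plan()
E
```

```text
t 33.45 pos [0.6274 0.0104 0.0818] yaw -3.6 tilt [-0.0162  0.0027] F [-19.5   1.7  13.6] grip 0.001 9.973932467401028
```

Stopped firmly against the stop. Retreat and check the gap.

>>> jog_arm(
  moves=[0, -0.04, 0, 0, 0, 0, -1, 0, -0.08, 0, 0, 0, 0, -1, 0, -0.08, -0.12, 0, 0, 0, -1, -0.05, -0.12, -0.3, 0, 0, 0, -1, -0.15, -0.18, -0.48, 0, 0, 0, -1, -0.25, -0.22, -0.65, 0, 0, 0, -1, -0.28, -0.22, -0.73, 0, 0, 0, -1, -0.28, -0.22, -0.73, 0, 0, 0, -1],
)

```text
time: 34.45
position: [0.5643, -0.0713, 0.3037]
tool_rot: [2.29, 2.146, 0.007]
ft_force: [-0.6, 0.4, -1.2]
grip_width: 0.004
grip_force: 0.0
```

```bash
python3 - <<'E'
from h import *
for _ in range(5): W=shot('wrist','w11.png')
plan()
h=cv2.cvtColor(W['pixels'],cv2.COLOR_RGB2HSV).astype(int)
for y in (.10,.06,0,-.03):
    P=[[xx,y,.091] for xx in np.arange(.627,.672,.0015)];q=proj(W,P).round().astype(int)
    print(y,[(round(float(p[0])*1000,1),int(h[v,u,1]),int(h[v,u,2])) for p,(u,v) in zip(P,q) if 0<=v<400 and 0<=u<640])
E
```

```text
t 34.7 pos [ 0.5629 -0.0688  0.2998] yaw -3.51 tilt [-0.0024 -0.0002] F [ 0.4 -0.8  0.1] grip 0.003 0.0
0.1 [(627.0, 217, 188), (628.5, 213, 190), (630.0, 218, 194), (631.5, 233, 128), (633.0, 57, 81), (634.5, 39, 78), (636.0, 46, 83), (637.5, 35, 80), (639.0, 38, 80), (640.5, 41, 81), (642.0, 43, 78), (643.5, 43, 112), (645.0, 32, 231), (646.5, 25, 236), (648.0, 24, 234), (649.5, 23, 235), (651.0, 24, 236), (652.5, 23, 235), (654.0, 26, 234), (655.5, 22, 240), (657.0, 52, 209), (658.5, 63, 122), (660.0, 41, 106), (661.5, 36, 231), (663.0, 25, 237), (664.5, 25, 233), (666.0, 22, 235), (667.5, 24, 234), (669.0, 24, 235), (670.5, 25, 235), (672.0, 30, 231)]
0.06 [(627.0, 33, 199), (628.5, 33, 199), (630.0, 33, 204), (631.5, 31, 199), (633.0, 35, 199), (634.5, 33, 203), (636.0, 27, 131), (637.5, 30, 77), (639.0, 43, 71), (640.5, 46, 167), (642.0, 37, 229), (643.5, 24, 237), (645.0, 23, 235), (646.5, 24, 235), (648.0, 25, 235), (649.5, 26, 236), (651.0, 26, 235), (652.5, 24, 238), (654.0, 30, 188), (655.5, 46, 150), (657.0, 41, 105), (658.5, 31, 233), (660.0, 21, 238), (661.5, 23, 236), 
[... 537 characters left out ...]
661.5, 21, 238), (663.0, 20, 237), (664.5, 22, 237), (666.0, 22, 236), (667.5, 24, 236), (669.0, 23, 236), (670.5, 24, 237), (672.0, 20, 237)]
-0.03 [(627.0, 39, 84), (628.5, 39, 85), (630.0, 37, 82), (631.5, 43, 78), (633.0, 44, 93), (634.5, 45, 125), (636.0, 44, 134), (637.5, 44, 139), (639.0, 45, 137), (640.5, 42, 140), (642.0, 43, 137), (643.5, 44, 140), (645.0, 42, 139), (646.5, 46, 139), (648.0, 60, 114), (649.5, 48, 85), (651.0, 44, 76), (652.5, 43, 135), (654.0, 43, 132), (655.5, 45, 135), (657.0, 44, 134), (658.5, 43, 138), (660.0, 43, 137), (661.5, 45, 135), (663.0, 32, 230), (664.5, 22, 239), (666.0, 24, 236), (667.5, 24, 235), (669.0, 25, 235), (670.5, 24, 237), (672.0, 24, 235)]
```

No wood shows in the seam any more, only the unit's shaded front edge, so the drawer is shut. The arm is clear.

```bash
python3 -c "
from bench import ctrl
print(ctrl.close_job())"
```

```text
the job is handed in; nothing more can be done
None
```

I handed the job in at about 35 s of the 72 s: the soap lies in the dish with the cover seated on it, and the drawer is pushed shut to its stop. I checked this from camera and force readings; `ctrl.close_job()` returned no verdict.

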